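# Tip a tray of wooden beads into the bagging hopper

### The arm

A 6-joint arm with a two-finger parallel gripper is mounted at the origin on the work surface. World frame = base frame: x ahead of the robot, y to its left, z up, the work surface at z = 0. Lengths are in m, angles in rad, forces in N, time in s.
With the tool pointing down it reaches from about 0.3 to 0.875 m from the base axis. Payload 6.4 kg.
Tool frame: the origin (TCP) lies at the very end of the fingers, on their centre line; the grasp point (between the pads) lies grasp_offset behind it (grasp_offset is the distance from the TCP to the grasp point, in m); z points along the fingers, y is the line along which they close (so a half turn about z gives the same grasp; the last joint's range is limited). The gripper opens to 85 mm and grips with 20 to 120 N. Pads are 22 mm wide; open, the fingers measure 114 mm over their backs; the gripper's body (76 mm by 85 mm) begins 54 mm behind the grasp point. The pads swing forward as they close: fully open they stand 13 mm farther back than shut.
Start: joints at [-1.413, 0.181, 1.607, -0, 1.354, -0.206], TCP at [0.205, -0.537, 0.209] pointing down, gripper open.
Joint ranges: [-2.99, 2.99], [-0.89, 2.07], [0.3, 2.58], [-1.14, 4.28], [0, 2.63], [-3.12, 3.12]. Speed limits (rad/s): [2.57, 2.57, 3.01, 3.14, 3.14, 3.14].

### API

Orientations are given as a unit quaternion [x, y, z, w].
In Python, from cell import state, grab_frame, job_done, boxes_of, grasp_offset gives the robot as it stands.
- The arm moves only by the tool servo_tool, never from a script. Its argument "increments" is text: rows parted by semicolons, each of 7 numbers parted by spaces: the shift along the tool's x, y, z normalised to -1 to 1, where 1 is 0.025 m, then the turn, a rotation vector about the tool's x, y, z normalised to -1 to 1, where 1 is 6 degrees, then the closure in counts, from 0 (fully open) to 255 (shut). In form: dx dy dz rx ry rz fingers; .... A call has 1 to 12 rows; each row shifts and turns the commanded pose from where the row before left it, along the tool's axes as they then stand; what a row does not reach is not made up. A row lasts 1/10 s, in which the tool goes at most 50 mm and 8.59 degrees, less where a joint would pass 70% of its speed; a pose out of reach is approached as far as the arm can. A call with a number of a shift or a turn outside -1 to 1 is refused whole. A call with a gripper value outside its range is refused whole. The fingers move at their own pace and stop on an object; the grip force is fixed at half the most. Time passes only in rows, so rows that do not move let the fingers close. It gives the time, the measured TCP pose, the force, the opening and the grip force at its end, in the units of the state.
- state(): the state, without advancing time (a new reading comes with each control period).
- grab_frame(name): name is "side" or "top" or "wrist"; returns a dict with "image" (384x512x3 uint8, red, green, blue), "depth" (384x512 float32, m along the optical axis (not along the pixel's ray), 0 where there is no reading), "K" (3x3 intrinsics, pixels), "k1" (the pictures are not rectified: a ray, as slopes to the right and down, at radius r is drawn at 1 + k1 r^2 times it, then the intrinsics apply), "pose" (4x4, takes a point from camera to world coordinates); the wrist camera has in their place "mount" (4x4, takes a point from camera to tool coordinates, whose origin is the TCP and whose axes are the flange's). Camera axes: x right, y down, z forward; pixel columns grow to the right and rows downward; lengths in m; the calibration is good to about 2 mm. A picture is of the moment at which its call begins: read the wrist's pose just before it.
- job_done(): hands the job in; it is judged then, once.
Trained networks look in a picture, given as the dict that the camera call returned (one of the last four; its "shot" number tells which), for a name from the list of things; names that differ only in an ending like _2 or _b are one class to them, and where a whole thing is asked for, a point or a joint stands for the part that bears it (a point fixed in the world has none). Each returns a list of dicts, best first, with "p" (0 to 1); they miss things now and then, are a little off and sometimes report something else, mostly with a low value. They report only what shows in the picture. A call takes as long as a camera call.
- boxes_of(picture, label): "extent" ([centre column, centre row, width, height] in pixels, round what is visible of it).
The state is a dict: "clock": time; "joint_pos": joint angles; "joint_velocities": joint speeds; "joint_efforts": joint torques, N m; "tcp_pos": TCP position; "ee_rot": TCP orientation; "ft_force": force on the tool from outside, world axes, zero at the start; "ft_torque": the same for the moment, N m; "finger_gap": finger opening in m; "gripper_force": force on a finger pad.
Only numpy, scipy, OpenCV 4.12 (cv2) and the standard library are available. Lean on these libraries where they do the work, as an engineer would, in place of code of your own. Each camera call takes 0.05 s, during which the arm holds its last target. There are 200 camera calls.

### The job

Load the wooden beads into the yellow hopper: without lifting the blue tray, gently slide it along the runway fully home in the tipping cradle with all its beads aboard, then press the yellow pedal down to its stop so that the cradle tips every bead into the hopper. Let the pedal come back up, with the empty tray still sitting home in the cradle, and leave the other things on the bench alone.

Things in the scene. Friction and masses are not known exactly. Their poses are not given: they have to be found in the camera images.
- machine: Bench-top bead tipper, bolted down: runway, cradle, hopper and pedal in one. Origin on the bench under the middle of the cradle; x points from cradle to hopper (roughly away from the robot), y along the runway (to the robot's left), z up. All x, y, z given below for fixed parts are in this frame, in mm.
- runway (a point): Centre of the aluminium runway's top (-30, 238, 101). The plate spans x -135 to 75, y 95 to 380; its -x side and +y end are open. A blue fence stands on its +x side, y 96 to 380, inner face at x 65, top 30 mm above the runway: a tray pressed against it slides along it straight into the cradle.
- seat (a point): Middle of the cradle plate's top (0, 0, 100), 1 mm below the runway; tips with the cradle. Tray fully home = its origin here, its -y wall against the end stop. Plate x -62 to 65, y -97 to 85; 7 mm high lip on the +x edge (inner face x 66.5); end stop 27 mm high at the -y end (inner face y -90).
- cradle (a joint): Tipping angle of the steel cradle, rad: 0 = level, 1.04 = tipped towards the hopper, driven by the pedal (2.6 times its angle). Axis along y at x 68, z 90; the near edge rises about 115 mm. A tray standing 6 mm or more short of the end stop fouls the end of the fence when it tips.
- hopper_in (a point): Centre of the hopper's inner floor (165, 0, 30). The yellow hopper is an open box just beyond the cradle: inside x 75 to 260, y -120 to 120, rim 175 high, only 84 high on the cradle's side; its back is sloped inside.
- tray: Loose blue plastic tray on the runway, 200 to 420 g, 130 (x) by 180 (y) mm, origin at the centre of its underside. Floor 8 mm; 5 mm walls on the -x, +y and -y sides, tops 42 mm above the underside; its +x side is open and faces the fence. Starts askew by up to 0.2 rad, 10 to 50 mm short of the fence, its origin at y 215 to 270.
- pedal (a joint): Spring pedal, yellow plate 120 long (x), 80 wide, 8 thick, on the cradle's -y side; hinged at its +x end (axis along y through x 0, y -215, z 35), free end to the robot, 65 mm above the bench at rest. 0 = up, 0.40 rad = on its stop. It tips the cradle, takes about 10 to 20 N at the pad, and rises by itself, damped, when let go.
- pedal_pad (a point): Point on the pedal's upper face, 20 mm from its free end, at mid width; at rest about (-96, -215, 64), with the pedal at its stop about (-99, -215, 24). It moves with the pedal.
- guard_front (a point): Middle of the front bar of the red wire guard fixed over the pedal (-125, -215, 165). 8 mm bars at z 165 roof x -125 to 30, y -285 to -145, on two posts at x 30; front and sides are open. A gripper cannot come straight down on the pedal: slant in from the front (-x) under the guard, fingers some 40 degrees off vertical, tips towards +x.
- bead0: Pink cube bead of 28 mm with a dark hole on top, 18 g, lying loose in the tray; origin at the centre of its underside.
- bead1: Barrel-shaped orange bead, 32 mm across and 28 mm high with a dark hole on top, 18 g, lying loose in the tray; origin at the centre of its underside.
- bead2: Purple cube bead of 28 mm with a dark hole on top, 18 g, lying loose in the tray; origin at the centre of its underside.
- bead3: Barrel-shaped yellow bead, 32 mm across and 28 mm high with a dark hole on top, 18 g, lying loose in the tray; origin at the centre of its underside.
- bead4: Teal cube bead of 28 mm with a dark hole on top, 18 g, lying loose in the tray; origin at the centre of its underside.
- bead5: Barrel-shaped red bead, 32 mm across and 28 mm high with a dark hole on top, 18 g, lying loose in the tray; origin at the centre of its underside.
- bead6: Pale wood cube bead of 28 mm with a dark hole on top, 18 g, lying loose in the tray; origin at the centre of its underside.
- bead7: Barrel-shaped brown wood bead, 32 mm across and 28 mm high with a dark hole on top, 18 g, lying loose in the tray; origin at the centre of its underside.
- cone: Bystander: pink thread cone, 72 mm across its foot, 120 mm high; origin at the centre of its underside.
- glue: Bystander: white glue bottle with an orange cap, 48 mm across, 115 mm high; origin at the centre of its underside.
- tin: Bystander: green tin, 72 mm across, 75 mm high; origin at the centre of its underside.

How it is judged:
On the way, in this order (a step that is already met when the one before it is completed fails the run):
1. the tray is fully home in the cradle with all beads aboard, the pedal up (x of tray in the frame of seat between -0.006 and 0.006 m and y of tray in the frame of seat between -0.004 and 0.004 m and z of tray in the frame of seat between -0.005 and 0.005 m and x of bead0 in the frame of tray between -0.085 and 0.085 m and y of bead0 in the frame of tray between -0.09 and 0.09 m and z of bead0 in the frame of tray between -0.01 and 0.06 m and x of bead1 in the frame of tray between -0.085 and 0.085 m and y of bead1 in the frame of tray between -0.09 and 0.09 m and z of bead1 in the frame of tray between -0.01 and 0.06 m and x of bead2 in the frame of tray between -0.085 and 0.085 m and y of bead2 in the frame of tray between -0.09 and 0.09 m and z of bead2 in the frame of tray between -0.01 and 0.06 m and x of bead3 in the frame of tray between -0.085 and 0.085 m and y of bead3 in the frame of tray between -0.09 and 0.09 m and z of bead3 in the frame of tray between -0.01 and 0.06 m and x of bead4 in the frame of tray between -0.085 and 0.085 m and y of bead4 in the frame of tray between -0.09 and 0.09 m and z of bead4 in the frame of tray between -0.01 and 0.06 m and x of bead5 in the frame of tray between -0.085 and 0.085 m and y of bead5 in the frame of tray between -0.09 and 0.09 m and z of bead5 in the frame of tray between -0.01 and 0.06 m and x of bead6 in the frame of tray between -0.085 and 0.085 m and y of bead6 in the frame of tray between -0.09 and 0.09 m and z of bead6 in the frame of tray between -0.01 and 0.06 m and x of bead7 in the frame of tray between -0.085 and 0.085 m and y of bead7 in the frame of tray between -0.09 and 0.09 m and z of bead7 in the frame of tray between -0.01 and 0.06 m and value of joint pedal below 0.05 rad), for 0.2 s.
2. the pedal is pressed down to its stop (value of joint pedal above 0.37 rad), for 0.2 s.
At the end, for the whole second after the job is handed in: All eight beads lie in the hopper (within its walls, below its rim), the pedal is up again (below 0.04 rad), and the empty tray rests in the cradle, its origin within 4 mm of the seat along the runway, 6 mm across it and 5 mm in height (x of bead0 in the frame of hopper_in between -0.1 and 0.1 m and y of bead0 in the frame of hopper_in between -0.125 and 0.125 m and z of bead0 in the frame of hopper_in between -0.14 and 0.14 m and x of bead1 in the frame of hopper_in between -0.1 and 0.1 m and y of bead1 in the frame of hopper_in between -0.125 and 0.125 m and z of bead1 in the frame of hopper_in between -0.14 and 0.14 m and x of bead2 in the frame of hopper_in between -0.1 and 0.1 m and y of bead2 in the frame of hopper_in between -0.125 and 0.125 m and z of bead2 in the frame of hopper_in between -0.14 and 0.14 m and x of bead3 in the frame of hopper_in between -0.1 and 0.1 m and y of bead3 in the frame of hopper_in between -0.125 and 0.125 m and z of bead3 in the frame of hopper_in between -0.14 and 0.14 m and x of bead4 in the frame of hopper_in between -0.1 and 0.1 m and y of bead4 in the frame of hopper_in between -0.125 and 0.125 m and z of bead4 in the frame of hopper_in between -0.14 and 0.14 m and x of bead5 in the frame of hopper_in between -0.1 and 0.1 m and y of bead5 in the frame of hopper_in between -0.125 and 0.125 m and z of bead5 in the frame of hopper_in between -0.14 and 0.14 m and x of bead6 in the frame of hopper_in between -0.1 and 0.1 m and y of bead6 in the frame of hopper_in between -0.125 and 0.125 m and z of bead6 in the frame of hopper_in between -0.14 and 0.14 m and x of bead7 in the frame of hopper_in between -0.1 and 0.1 m and y of bead7 in the frame of hopper_in between -0.125 and 0.125 m and z of bead7 in the frame of hopper_in between -0.14 and 0.14 m and x of tray in the frame of seat between -0.006 and 0.006 m and y of tray in the frame of seat between -0.004 and 0.004 m and z of tray in the frame of seat between -0.005 and 0.005 m and value of joint pedal below 0.04 rad and linear speed of tray below 0.02 m/s); the robot touches nothing.
It fails at once if the tray is lifted more than 15 mm off the runway or the cradle (z of tray in the frame of seat above 0.016 m and value of joint pedal below 0.03 rad).
It fails at once if the tray is rammed or squeezed with more than 40 N (contact force between the arm and tray above 40 N).
It fails at once if the cone is moved more than 20 mm (distance of cone from where it was at the start of the episode above 0.02 m).
It fails at once if the glue is moved more than 20 mm (distance of glue from where it was at the start of the episode above 0.02 m).
It fails at once if the tin is moved more than 20 mm (distance of tin from where it was at the start of the episode above 0.02 m).
It also fails if it takes over 70 s, if anything falls off the work surface, if the arm or the gripper's body presses on something with over 40 N, if the wrist force passes 120 N, or if a joint passes its speed limit or range.

## Working session

There is one attempt and no reset: what is moved stays moved. The work goes in short steps, Python scripts to look and compute and a tool call to move; the robot and the scene stay as the last step left them, time stands still between calls to the robot, and variables do not carry over. Pictures are saved under pics/ and viewed, at most 10 in all, crops included, and the job is handed in when it is done.

Besides the shell and the picture viewer there is one more tool, called after "Call:" in YAML: its name, and indented under it one key for each argument. servo_tool: Moves the arm, as the interface text tells. Its arguments: {"type":"object","properties":{"increments":{"type":"string"}},"required":["increments"]}

```bash
mkdir -p pics; cat > h.py <<'E'
import numpy as np, cv2
from cell import *
from scipy.spatial.transform import Rotation as R
def cloud(f, T=None):
    K=f["K"];h,w=f["depth"].shape
    u,v=np.meshgrid(np.arange(w),np.arange(h))
    x=(u-K[0,2])/K[0,0];y=(v-K[1,2])/K[1,1]
    a,b=x.copy(),y.copy()
    for _ in range(8):
        s=1+f["k1"]*(a*a+b*b);a=x/s;b=y/s
    d=f["depth"];P=np.stack([a*d,b*d,d,np.ones_like(d)],-1)
    T=f["pose"] if T is None else T
    P=(P@T.T)[...,:3];P[d==0]=np.nan
    return P
def proj(f,p,T=None):
    T=f["pose"] if T is None else T
    c=np.linalg.inv(T)@np.r_[p,1]
    a,b=c[0]/c[2],c[1]/c[2];s=1+f["k1"]*(a*a+b*b)
    return f["K"][0,0]*a*s+f["K"][0,2],f["K"][1,1]*b*s+f["K"][1,2]
def wristT(f,s):
    T=np.eye(4);T[:3,:3]=R.from_quat(s["ee_rot"]).as_matrix();T[:3,3]=s["tcp_pos"]
    return T@f["mount"]
def save(f,n,k=1.5): cv2.imwrite(f"pics/{n}.png",cv2.resize(f["image"][...,::-1],None,fx=k,fy=k))
E
python3 - <<'E'
from h import *
s=state();print(s, grasp_offset)
a=grab_frame("top");b=grab_frame("side")
cv2.imwrite("pics/a.png",np.vstack([a["image"],b["image"]])[...,::-1][:, :])
import pickle
pickle.dump((a,b),open("f.pkl","wb"))
for n,f in (("top",a),("side",b)):
    P=cloud(f)
    for l in ["machine","tray","pedal","hopper_in","runway","guard_front","cone","glue","tin"]:
        for r in boxes_of(f,l)[:1]:
            c=np.array(r["extent"]);u,v=int(c[0]),int(c[1]);print(n,l,c.round(),round(r["p"],2),P[min(v,383),min(u,511)].round(3))
    save(f,n)
E
```

```text
{'clock': 0.0, 'joint_pos': array([-1.41328665e+00,  1.81550846e-01,  1.60799882e+00, -4.51397445e-05,
        1.35378717e+00, -2.06315532e-01]), 'joint_velocities': array([ 7.52621306e-04,  2.89958509e-04,  8.80998883e-04,  8.40009921e-05,
       -7.71654814e-04, -6.19741051e-04]), 'joint_efforts': array([ 8.02919913e-04, -4.44869363e+01, -3.51333261e+01, -2.64135788e-04,
        8.89063842e-03,  1.30553624e-05]), 'tcp_pos': array([ 0.20451439, -0.53677278,  0.20788311]), 'ee_rot': array([ 9.83498224e-01,  1.80915679e-01, -7.50186685e-07, -8.72371464e-04]), 'ft_force': array([ 0.30097405, -0.02610802,  1.14391871]), 'ft_torque': array([-0.06285423, -0.02867379, -0.01332714]), 'gripper_force': 0.0, 'finger_gap': 0.08539381854374438} 0.0187
top machine [264. 170. 243. 151.] 0.93 [ 0.658 -0.025  0.106]
top hopper_in [264. 168. 240. 151.] 0.77 [ 0.678 -0.027  0.03 ]
top runway [264. 171. 248. 149.] 0.87 [ 0.658 -0.025  0.106]
top guard_front [265. 170. 246. 156.] 0.81 [ 0.675 -0.033  0.032]
top cone [101. 208.  33.  25.] 0.94 [0.54  0.443 0.09 ]
top glue [283. 254.  17.  16.] 0.67 [ 0.42  -0.085  0.118]
top tin [417. 186.  33.  22.] 0.85 [ 0.627 -0.484  0.07 ]
side machine [231. 224. 124. 158.] 0.71 [0.645 0.11  0.102]
side tray [249. 235.  46.  46.] 0.69 [0.575 0.171 0.111]
side pedal [276. 176.  28.  12.] 0.73 [ 0.525 -0.276  0.062]
side hopper_in [232. 222. 128. 157.] 0.86 [0.64  0.1   0.099]
side runway [231. 223. 125. 160.] 0.82 [0.645 0.11  0.102]
side guard_front [234. 221. 126. 157.] 0.93 [0.636 0.103 0.105]
side cone [240. 321.  24.  40.] 0.92 [0.55  0.493 0.082]
side glue [299. 207.  15.  30.] 0.64 [ 0.422 -0.066  0.066]
side tin [255. 153.  10.  16.] 0.71 [ 0.635 -0.461  0.055]
```

View pics/top.png

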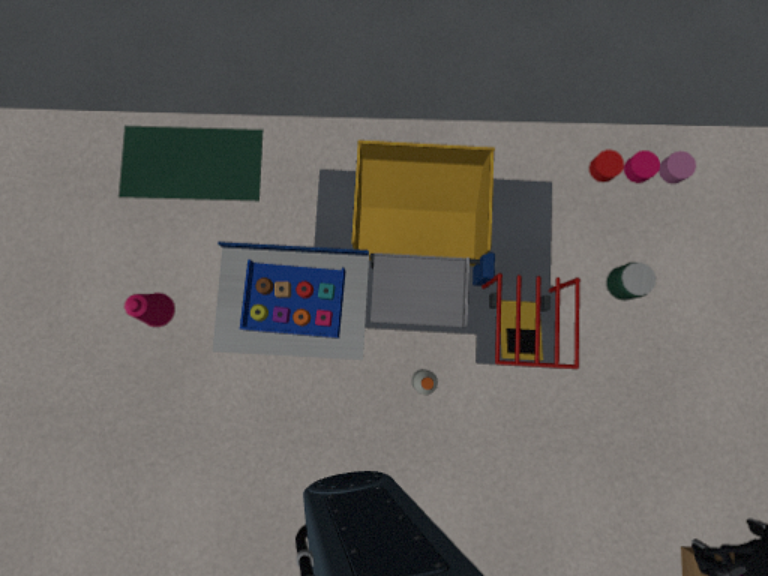

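View pics/side.png

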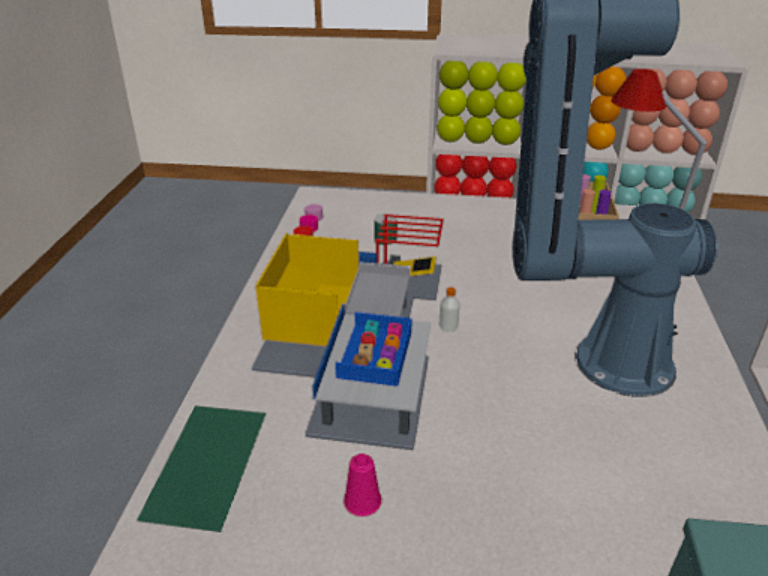

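The top view (1.5x scale) shows the runway at (215–370, 245–358). The tray is on it, askew, at (242–345, 260–338) with 8 beads aboard. The cradle is at (370–468, 255–328), the guard and pedal at (498–578, 278–367), and the glue at (425, 382). The side view agrees. Next I fit the machine pose.

```bash
python3 - <<'E'
from h import *
import pickle
from scipy.optimize import minimize
a,b=pickle.load(open("f.pkl","rb"))
P=cloud(a).reshape(-1,3);C=a["image"].reshape(-1,3).astype(int)
ok=~np.isnan(P[:,0]);P=P[ok];C=C[ok]
gray=(abs(C[:,0]-C[:,2])<35)
m=(abs(P[:,2]-.101)<.012)&gray&(abs(P[:,0]-.62)<.25)&(P[:,1]>-.2)&(P[:,1]<.45)
g=P[m];print(len(g),np.nanmedian(g[:,2]))
r=cv2.minAreaRect((g[g[:,1]>.12][:,:2]*1000).astype(np.float32));print("runway rect",r)
blue=(C[:,2]>C[:,0]+50)&(C[:,2]>C[:,1]+30)&(P[:,2]>.09)&(P[:,2]<.16)&(P[:,0]>.4)&(P[:,0]<.85)&(P[:,1]>-.1)&(P[:,1]<.45)
B=P[blue]
# model score for the machine: plates + fence top
def inr(q,x0,x1,y0,y1): return (q[:,0]>x0)&(q[:,0]<x1)&(q[:,1]>y0)&(q[:,1]<y1)
al=P[(P[:,1]>-.2)&(P[:,1]<.5)&(P[:,0]>.4)&(P[:,0]<.7)&(P[:,2]<.16)]
top=al[:,2]>.085
def sc(v):
    c,s=np.cos(v[2]),np.sin(v[2]);q=(al[:,:2]-v[:2]/1000)@np.array([[c,-s],[s,c]])*1000
    model=inr(q,-135,75,95,380)|inr(q,-62,66,-97,85)
    w=inr(q,-200,40,-80,450)
    return -(np.sum(top&model&w)-np.sum(top&~model&w)-np.sum(~top&model&w))
best=None
for x in range(560,680,4):
  for y in range(-80,40,4):
    for t in np.arange(-.15,.16,.02):
      e=sc([x,y,t])
      if best is None or e<best[0]: best=(e,x,y,t)
print(best)
o=minimize(sc,best[1:],method="Nelder-Mead",options=dict(initial_simplex=np.array(best[1:])+np.array([[0,0,0],[6,0,0],[0,6,0],[0,0,.03]])))
print(o.x,o.fun);x0=o.x
c,s=np.cos(x0[2]),np.sin(x0[2]);q=(B[:,:2]-x0[:2]/1000)@np.array([[c,-s],[s,c]])*1000
f=q[(q[:,0]>55)&(q[:,1]>90)];print("fence x",np.percentile(f[:,0],[5,50,95]),np.percentile(f[:,1],[1,99]))
f=q[(q[:,0]<58)&(q[:,1]>100)]
print("tray",cv2.minAreaRect(f.astype(np.float32)),"z",np.percentile(B[:,2],[5,50,95]))
for n in ["pedal"]:
    for p in [(-96,-215,64),(-125,-215,165)]:
        w=np.r_[x0[:2]/1000+np.array([c*p[0]-s*p[1],s*p[0]+c*p[1]])/1000,p[2]/1000];print(p,w,np.array(proj(a,w))*1.5)
E
```

```text
6880 0.10106597306916021
runway rect ((564.7911987304688, 283.3199462890625), (331.2650146484375, 200.75717163085938), 88.12667083740234)Traceback (most recent call last):
  File "<stdin>", line 26, in <module>
  File "<stdin>", line 18, in sc
TypeError: unsupported operand type(s) for /: 'list' and 'int'
```

Call:
servo_tool:
  increments: "0 0 -1 0 0 0 0;0 0 -1 0 0 0 0;0 0 -1 0 0 0 0;0 0 -1 0 0 0 0;0 0 -1 0 0 0 0;0 0 -1 0 0 0 0;0 0 -1 0 0 0 0"

```text
clock: 1.7
tcp_pos: [0.2046, -0.5372, 0.3849]
ee_rot: [0.983, 0.181, -0.0, 0.0]
ft_force: [-0.8, 0.0, -0.1]
finger_gap: 0.0853
gripper_force: 0.0
```

```bash
cat > fit.py <<'E'
from h import *
import pickle
from scipy.optimize import minimize
a,b=pickle.load(open("f.pkl","rb"))
P=cloud(a).reshape(-1,3);C=a["image"].reshape(-1,3).astype(int)
ok=~np.isnan(P[:,0]);P=P[ok];C=C[ok]
blue=(C[:,2]>C[:,0]+50)&(C[:,2]>C[:,1]+30)&(P[:,2]>.09)&(P[:,2]<.16)&(P[:,0]>.4)&(P[:,0]<.85)&(P[:,1]>-.1)&(P[:,1]<.45)
B=P[blue]
def inr(q,x0,x1,y0,y1): return (q[:,0]>x0)&(q[:,0]<x1)&(q[:,1]>y0)&(q[:,1]<y1)
al=P[(P[:,1]>-.2)&(P[:,1]<.5)&(P[:,0]>.4)&(P[:,0]<.7)&(P[:,2]<.16)]
top=al[:,2]>.085
def sc(v):
    v=np.array(v)
    c,s=np.cos(v[2]),np.sin(v[2]);q=(al[:,:2]-v[:2]/1000)@np.array([[c,-s],[s,c]])*1000
    model=inr(q,-135,75,95,380)|inr(q,-62,66,-97,85)
    w=inr(q,-200,40,-80,450)
    return -(np.sum(top&model&w)-np.sum(top&~model&w)-np.sum(~top&model&w))
best=None
for x in range(580,680,8):
  for y in range(-80,40,8):
    for t in np.arange(-.15,.16,.03):
      e=sc([x,y,t])
      if best is None or e<best[0]: best=(e,x,y,t)
print(best)
o=minimize(sc,best[1:],method="Nelder-Mead",options=dict(initial_simplex=np.array(best[1:])+np.array([[0,0,0],[8,0,0],[0,8,0],[0,0,.03]])))
print(o.x,o.fun,len(al));x0=o.x
c,s=np.cos(x0[2]),np.sin(x0[2]);q=(B[:,:2]-x0[:2]/1000)@np.array([[c,-s],[s,c]])*1000
f=q[(q[:,0]>60)&(q[:,1]>95)];print("fence x",np.percentile(f[:,0],[5,50,95]),np.percentile(f[:,1],[1,99]))
f=q[(q[:,0]<58)&(q[:,1]>100)]
print("tray",cv2.minAreaRect(f.astype(np.float32)),"z",np.percentile(B[:,2],[5,50,95]))
for p in [(-96,-215,64),(-125,-215,165)]:
    w=np.r_[x0[:2]/1000+np.array([c*p[0]-s*p[1],s*p[0]+c*p[1]])/1000,p[2]/1000];print(p,w,np.array(proj(a,w))*1.5)
E
python3 fit.py
```

```text
(np.int64(-7674), 588, -64, np.float64(-0.03))
[ 5.88080840e+02 -6.72252108e+01 -3.22083822e-02] -7840.0 21870
fence x [65.84691444 67.9188553  69.50555598] [ 99.60417    373.25467561]
tray ((-28.842479705810547, 235.71908569335938), (191.00857543945312, 128.87799072265625), 87.98550415039062) z [0.10658872 0.11004552 0.14377461]
(-96, -215, 64) [ 0.48520703 -0.27902223  0.064     ] [521.60235131 348.55439537]
(-125, -215, 165) [ 0.45622207 -0.27808835  0.165     ] [536.14789653 364.43014331]
```

Call:
servo_tool:
  increments: "0.5 -0.87 0 0 0 1 0;0.5 -0.87 0 0 0 1 0;0.4 -0.9 0 0 0 1 0;0.4 -0.9 0 0 0 0 0;0.4 -0.9 0 0 0 0 0;0.4 -0.9 0 0 0 0 0;0.4 -0.9 0 0 0 0 0;0.4 -0.9 0 0 0 0 0;0.4 -0.9 0 0 0 0 0;0.4 -0.9 0 0 0 0 0;0.4 -0.9 0 0 0 0 0;0.4 -0.9 0 0 0 0 0"

```text
clock: 2.9
tcp_pos: [0.3015, -0.2569, 0.3839]
ee_rot: [1.0, 0.025, 0.0, 0.0]
ft_force: [0.4, -0.4, 1.2]
finger_gap: 0.0855
gripper_force: 0.0
```

Call:
servo_tool:
  increments: "0.5 -0.95 -0.1 0 0 0.2 0;0.5 -1 -0.1 0 0 0.2 0;0.5 -1 -0.1 0 0 0.2 0;0.5 -1 -0.1 0 0 0.2 0;0.5 -1 -0.1 0 0 0 0;0.5 -1 -0.1 0 0 0 0;0.5 -1 -0.1 0 0 0 0;0.5 -1 -0.1 0 0 0 0;0.5 -1 -0.1 0 0 0 0;0.5 -1 -0.1 0 0 0 0;0.5 -1 -0.1 0 0 0 0;0.4 -1 -0.1 0 0 0 0"

```text
clock: 4.1
tcp_pos: [0.4543, 0.0395, 0.4139]
ee_rot: [1.0, -0.017, 0.0, 0.0]
ft_force: [0.9, -0.0, -0.4]
finger_gap: 0.0858
gripper_force: 0.0
```

Call:
servo_tool:
  increments: "0.2 -1 0 0 0 0 0;0.2 -1 0 0 0 0 0;0.2 -1 0 0 0 0 0;0.2 -1 0 0 0 0 0;0 0 0 0 0 0 0;0 0 0 0 0 0 0"

```text
clock: 4.7
tcp_pos: [0.4771, 0.1377, 0.4136]
ee_rot: [1.0, -0.016, -0.0, 0.0]
ft_force: [0.5, -0.8, 0.7]
finger_gap: 0.0854
gripper_force: 0.0
```

```bash
cat > look.py <<'E'
import sys
from h import *
X0=np.array([.588,-.0672]);TH=-.0322
def tom(W):
    c,s=np.cos(TH),np.sin(TH)
    return np.c_[((W[:,:2]-X0)@np.array([[c,-s],[s,c]])),W[:,2]]*1000
if __name__=="__main__":
    s=state();f=grab_frame("wrist");T=wristT(f,s);save(f,sys.argv[1])
    M=tom(cloud(f,T).reshape(-1,3));C=f["image"].reshape(-1,3).astype(int)
    np.savez("w.npz",M=M.reshape(384,512,3),im=f["image"])
    print("tcp m",tom(s["tcp_pos"][None])[0].round(1), "euler",R.from_quat(s["ee_rot"]).as_euler("xyz",degrees=True).round(2),s["ft_force"].round(1))
    print("mount",f["mount"].round(3).tolist())
    blue=(C[:,2]>C[:,0]+50)&(C[:,2]>C[:,1]+30)
    w=M[blue&(M[:,2]>138)&(M[:,2]<150)];print("walltop n",len(w))
    if len(w)>20:
        (cx,cy),sz,an=cv2.minAreaRect(w[:,:2].astype(np.float32));print("tray",cx,cy,sz,an,"z",np.median(w[:,2]))
    w=M[blue&(M[:,2]>125)&(M[:,2]<135)&(M[:,0]>50)]
    if len(w): print("fence",np.percentile(w[:,0],[2,50,98]),np.percentile(w[:,1],[1,99]),np.polyfit(w[:,1],w[:,0],1))
    g=M[(abs(M[:,2]-101)<4)&(M[:,1]>150)&(abs(C[:,0]-C[:,2])<35)]
    if len(g): print("runway",np.percentile(g,[.5,50,99.5],axis=0).round(1).tolist())
E
python3 look.py w1
```

```text
tcp m [-117.5  201.2  413.6] euler [ 1.7997e+02  3.0000e-02 -1.8800e+00] [ 0.5 -0.8  0.7]
mount [[0.001, -0.952, -0.306, 0.079], [1.0, 0.0, 0.002, 0.002], [-0.001, -0.306, 0.952, -0.164], [0.0, 0.0, 0.0, 1.0]]
walltop n 1148
tray -26.655990600585938 230.60891723632812 (178.3861846923828, 127.51219177246094) 88.47274017333984 z 141.8881792228782
runway [[-132.7, 151.9, 97.6], [-26.8, 320.2, 100.0], [65.5, 509.8, 102.4]]
```

View pics/w1.png

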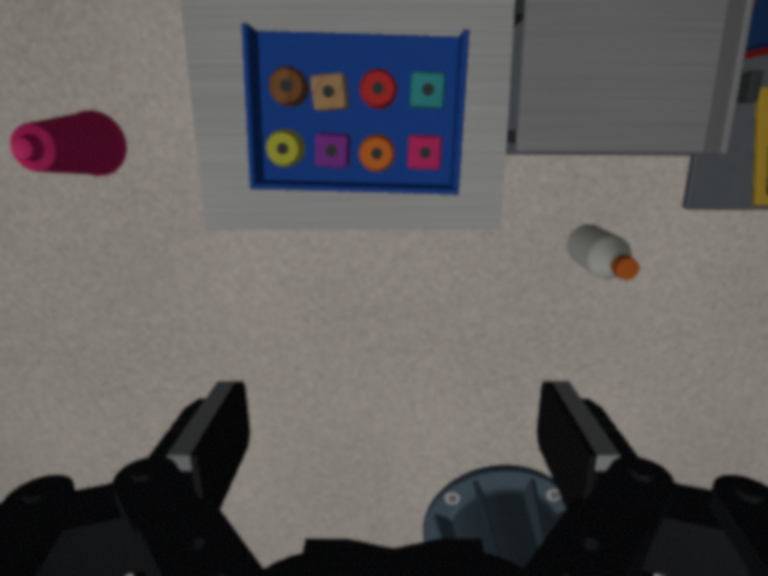

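```bash
python3 - <<'E'
import numpy as np
d=np.load("w.npz");M=d["M"].reshape(-1,3);C=d["im"].reshape(-1,3).astype(int)
b=(C[:,2]>C[:,0]+40)&(C[:,2]>C[:,1]+25)
w=M[b&(M[:,0]>45)&(M[:,1]>100)&(M[:,2]>95)];print(len(w))
if len(w):print(np.percentile(w,[2,50,98],axis=0))
w=M[b&(M[:,2]>138)&(M[:,2]<150)]
xs=w[(abs(w[:,1]-230)<70)];print("xwall",np.polyfit(xs[:,1],xs[:,0],1))
for y in (170,200,230,260,300): 
    q=xs[abs(xs[:,1]-y)<8];print(y,len(q),np.percentile(q[:,0],[2,50,98]) if len(q) else 0)
g=M[(abs(M[:,2]-101)<4)&(M[:,1]>110)&(M[:,1]<380)]
for y in (130,330,350): q=g[abs(g[:,1]-y)<6];print("edge",y,np.percentile(q[:,0],[.5,99.5]) if len(q) else 0)
E
```

```text
0
xwall [ 2.92649439e-02 -9.53189662e+01]
170 42 [-91.94574761 -90.51161979 -88.3341031 ]
200 38 [-90.70525041 -89.28682915 -87.95824684]
230 44 [-90.66200822 -88.20760657 -86.78373762]
260 40 [-89.3003395  -87.96628507 -86.41640076]
300 21 [-88.05968149 -86.70674857 -85.21311506]
edge 130 [-131.17429082   65.29539727]
edge 330 [-132.68115897   65.6906904 ]
edge 350 [-132.47886124   65.82105259]
```

The wrist view shows the tray at (243–468, 25–193) and eight upright beads. Its pose is x -27, y 231, yaw -0.03, all consistent with the given sizes. The gripper is already aligned, so I descend on the -x side.

Call:
servo_tool:
  increments: "-0.4 -0.6 0.5 0 0 0 0;0 -0.57 1 0 0 0 0;0 0 1 0 0 0 0;0 0 1 0 0 0 0;0 0 1 0 0 0 0;0 0 1 0 0 0 0;0 0 1 0 0 0 0;0 0 1 0 0 0 0;0 0 1 0 0 0 0;0 0 1 0 0 0 0;0 0 1 0 0 0 0;0 0 1 0 0 0 0"

```text
clock: 5.95
tcp_pos: [0.4684, 0.1659, 0.1257]
ee_rot: [1.0, -0.018, 0.0, 0.0]
ft_force: [0.4, 0.2, 0.7]
finger_gap: 0.0855
gripper_force: 0.0
```

Call:
servo_tool:
  increments: "0 0 0.5 0 0 0 0;0 0 0 0 0 0 0;0 0 0 0 0 0 0"

```text
clock: 6.25
tcp_pos: [0.4689, 0.1667, 0.1147]
ee_rot: [1.0, -0.017, 0.0, -0.0]
ft_force: [-0.3, 0.4, 0.0]
finger_gap: 0.0855
gripper_force: 0.0
```

```bash
python3 look.py w2
```

```text
tcp m [-126.6  230.   114.7] euler [-1.80e+02 -6.00e-02 -1.99e+00] [-0.3  0.4  0. ]
mount [[0.001, -0.952, -0.306, 0.079], [1.0, 0.0, 0.002, 0.002], [-0.001, -0.306, 0.952, -0.164], [0.0, 0.0, 0.0, 1.0]]
walltop n 11015
tray -53.08147430419922 231.7928924560547 (180.66018676757812, 77.77416229248047) 88.86370086669922 z 141.77772484101996
runway [[-132.1, 151.8, 98.3], [-113.6, 302.7, 99.9], [-10.2, 378.6, 101.6]]
```

View pics/w2.png

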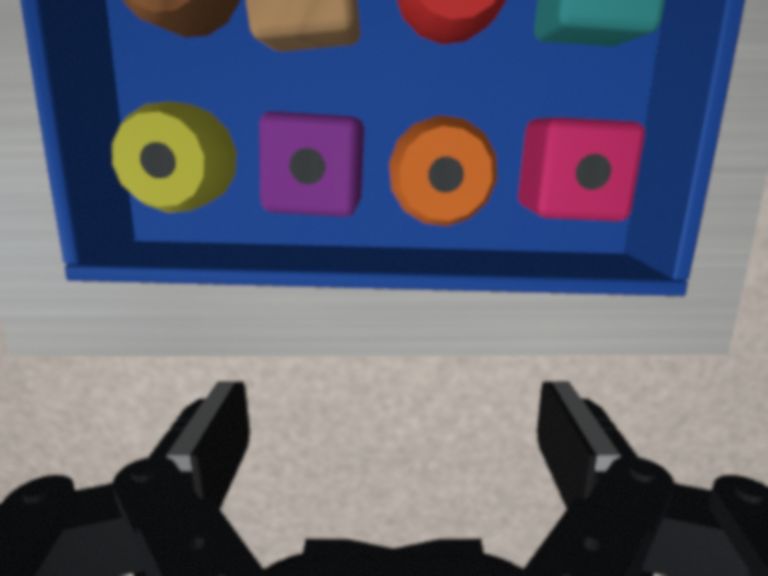

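The fingertips stand clear in front of the tray's -x wall (row 285), just off the plate edge. I push +x gently.

Call:
servo_tool:
  increments: "0.2 0 0 0 0 0 0;0.3 0 0 0 0 0 0;0.2 0 0 0 0 0 0;0.1 0 0 0 0 0 0;0.08 0 0 0 0 0 0;0.08 0 0 0 0 0 0;0.08 0 0 0 0 0 0;0.08 0 0 0 0 0 0;0.08 0 0 0 0 0 0;0.08 0 0 0 0 0 0;0.08 0 0 0 0 0 0;0.08 0 0 0 0 0 0"

```text
clock: 7.5
tcp_pos: [0.5044, 0.1659, 0.1138]
ee_rot: [1.0, -0.017, 0.0, -0.0]
ft_force: [-0.4, 0.1, -0.3]
finger_gap: 0.0854
gripper_force: 0.0
```

```bash
python3 look.py w3
```

```text
tcp m [-91.1 230.3 113.8] euler [-180.     -0.     -1.96] [-0.4  0.1 -0.3]
mount [[0.001, -0.952, -0.306, 0.079], [1.0, 0.0, 0.002, 0.002], [-0.001, -0.306, 0.952, -0.164], [0.0, 0.0, 0.0, 1.0]]
walltop n 12739
tray -35.085594177246094 231.16732788085938 (181.1356201171875, 113.77147674560547) 88.48995208740234 z 141.66556419354637
runway [[-132.1, 171.9, 98.3], [-99.7, 353.5, 99.9], [26.4, 379.9, 101.5]]
```

View pics/w3.png

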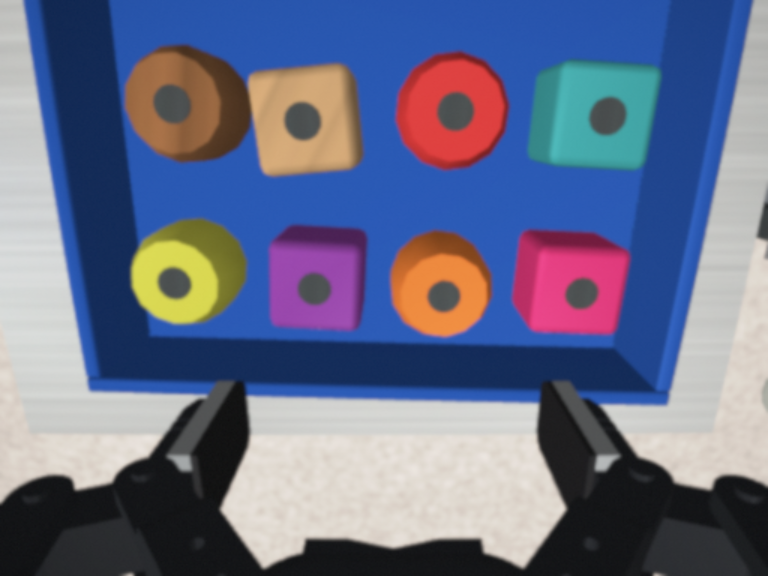

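Call:
servo_tool:
  increments: "0.08 0 0 0 0 0 0;0.08 0 0 0 0 0 0;0.08 0 0 0 0 0 0;0.08 0 0 0 0 0 0;0 0 0 0 0 0 0"

```text
clock: 8.05
tcp_pos: [0.5125, 0.1656, 0.1138]
ee_rot: [1.0, -0.017, 0.0, -0.0]
ft_force: [0.4, -0.8, -0.7]
finger_gap: 0.0851
gripper_force: 0.0
```

```bash
python3 look.py w4; python3 -c "
from h import *
f=grab_frame('wrist');print(f['K'])"
```

```text
tcp m [-82.9 230.2 113.8] euler [-1.80e+02 -1.00e-02 -1.96e+00] [ 0.4 -0.8 -0.7]
mount [[0.001, -0.952, -0.306, 0.079], [1.0, 0.0, 0.002, 0.002], [-0.001, -0.306, 0.952, -0.164], [0.0, 0.0, 0.0, 1.0]]
walltop n 12553
tray -31.749038696289062 230.92762756347656 (181.8053741455078, 121.62468719482422) 89.05176544189453 z 141.6914344703361
runway [[-132.2, 171.5, 98.3], [-85.0, 355.1, 99.9], [34.7, 379.9, 101.5]]
[[335.31841961   0.         261.77864595]
 [  0.         335.31841961 191.99520953]
 [  0.           0.           1.        ]]
```

```bash
python3 - <<'E'
from h import *
s=state();f=grab_frame("wrist");save(f,"w5")
P=cloud(f,f["mount"])*1000
for (u,v) in [(154,256),(150,262),(140,280),(130,300),(160,270),(164,290),(115,310),(150,250),(240,258),(200,258),(370,258),(240,266),(240,250),(365,262)]: print(u,v,P[v,u].round(1),f["image"][v,u])
E
```

```text
154 256 [ 11.7 -42.8 -40.5] [74 75 76]
150 262 [ 12.3 -42.6 -46.4] [77 79 79]
140 280 [ 12.5 -42.  -59.6] [60 60 61]
130 300 [ 11.1 -42.1 -69.5] [24 25 25]
160 270 [  6.6 -40.1 -43. ] [18 19 19]
164 290 [ -6.1 -40.9 -38.4] [29 30 29]
115 310 [ 12.9 -43.8 -77.1] [28 30 32]
150 250 [ -1.2 -55.3 -10.6] [20 45 91]
240 258 [ -2.8  -8.9 -15.8] [20 46 92]
200 258 [ -2.2 -28.6 -16.9] [20 45 92]
370 258 [ 11.7  46.3 -42.1] [62 63 64]
240 266 [ -3.   -8.5 -23.1] [22 46 92]
240 250 [-2.6 -9.4 -7.7] [21 46 92]
365 262 [  9.1  44.9 -40.8] [31 31 32]
```

View pics/w5.png

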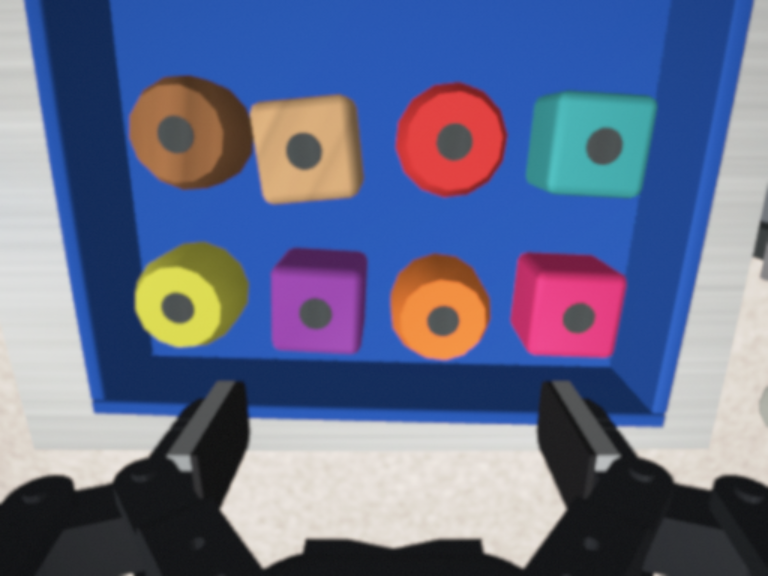

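The open tips sit about 37 mm behind the TCP, so they have been passing over the wall top without touching it. I back off and check the tips with the fingers shut and half shut.

Call:
servo_tool:
  increments: "-0.5 0 0 0 0 0 0;-0.6 0 0 0 0 0 0;-0.5 0 0 0 0 0 255;0 0 0 0 0 0 255;0 0 0 0 0 0 255;0 0 0 0 0 0 255;0 0 0 0 0 0 255;0 0 0 0 0 0 255;0 0 0 0 0 0 255;0 0 0 0 0 0 255"

```text
clock: 9.2
tcp_pos: [0.4723, 0.1669, 0.1137]
ee_rot: [1.0, -0.017, -0.0, -0.0]
ft_force: [-0.2, -0.4, 0.1]
finger_gap: 0.0001
gripper_force: 0.0
```

```bash
python3 - <<'E'
from h import *
s=state();f=grab_frame("wrist");save(f,"w6")
print(s["finger_gap"],s["tcp_pos"])
P=cloud(f,f["mount"])*1000
d=(P[...,2]<-3)&(abs(P[...,1])<30)&(abs(P[...,0])<25)&(f["image"].max(-1)<95)
v,u=np.where(d);q=P[d];print(len(q))
for lo in range(-60,0,4):
    m=(q[:,2]>=lo)&(q[:,2]<lo+4)
    if m.sum(): print(lo,m.sum(),q[m].min(0).round(),q[m].max(0).round(),v[m].min(),v[m].max())
E
```

```text
8.890128822336787e-05 [0.47231356 0.16694381 0.11371148]
19732
-60 555 [-11.  -6. -60.] [ 13.   8. -56.] 275 330
-56 251 [  7. -11. -56.] [ 13.  15. -52.] 269 283
-52 351 [  7. -11. -52.] [ 13.  15. -48.] 264 281
-48 349 [  7. -11. -48.] [ 13.  15. -44.] 259 275
-44 309 [  7. -11. -44.] [ 13.  15. -40.] 254 269
-40 280 [  7. -11. -40.] [ 13.  15. -36.] 250 265
-36 252 [  7. -11. -36.] [ 13.  15. -32.] 245 259
-32 171 [  7. -10. -32.] [ 13.  14. -28.] 242 255
-28 40 [ 11.  -4. -28.] [ 12.   8. -26.] 241 243
```

View pics/w6.png

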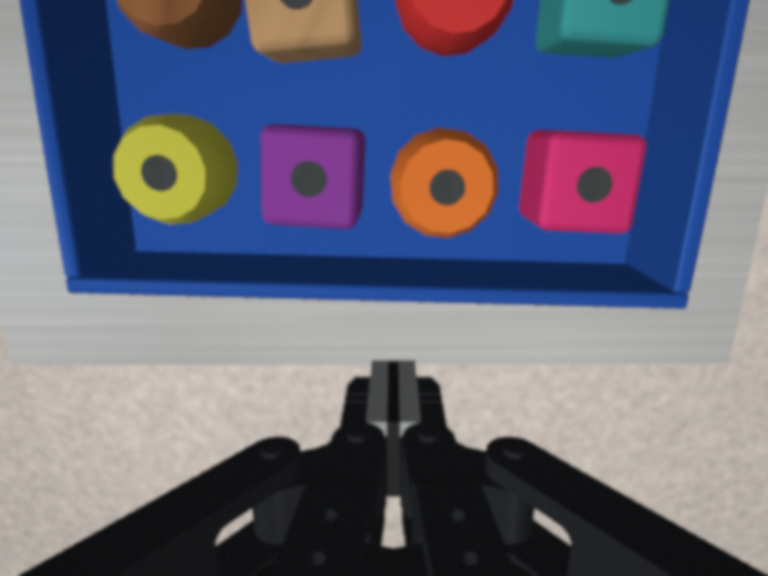

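The shut tips are about 26 mm behind the reported TCP, and about 37 mm when open. I lower to match, with the fingers open, then push.

Call:
servo_tool:
  increments: "0 0 0 0 0 0 0;0 0 0 0 0 0 0;0 0 0.3 0 0 0 0;0 0 0.3 0 0 0 0;0 0 0.3 0 0 0 0;0 0 0.2 0 0 0 0;0 0 0.1 0 0 0 0;0 0 0.1 0 0 0 0;0 0 0 0 0 0 0"

```text
clock: 10.15
tcp_pos: [0.4721, 0.167, 0.081]
ee_rot: [1.0, -0.017, -0.0, 0.0]
ft_force: [-0.2, -0.1, -0.7]
finger_gap: 0.0854
gripper_force: 0.0
```

Call:
servo_tool:
  increments: "0.2 0 0 0 0 0 0;0.2 0 0 0 0 0 0;0.2 0 0 0 0 0 0;0.08 0 0 0 0 0 0;0.08 0 0 0 0 0 0;0.08 0 0 0 0 0 0;0.08 0 0 0 0 0 0;0.08 0 0 0 0 0 0;0 0 0 0 0 0 0"

```text
clock: 11.05
tcp_pos: [0.4974, 0.1661, 0.0811]
ee_rot: [1.0, -0.017, 0.0, -0.0]
ft_force: [-0.6, 0.3, -0.8]
finger_gap: 0.0854
gripper_force: 0.4
```

```bash
python3 look.py w7
```

```text
tcp m [-98.  230.3  81.1] euler [-1.7999e+02 -1.0000e-02 -1.9500e+00] [-0.6  0.3 -0.8]
mount [[0.001, -0.952, -0.306, 0.079], [1.0, 0.0, 0.002, 0.002], [-0.001, -0.306, 0.952, -0.164], [0.0, 0.0, 0.0, 1.0]]
walltop n 10943
tray -61.60790252685547 233.1309814453125 (58.04774475097656, 180.68734741210938) 2.847867012023926 z 141.58235548520398
runway [[-132.7, 175.9, 98.5], [-122.4, 254.1, 100.0], [-112.8, 364.3, 101.4]]
```

Call:
servo_tool:
  increments: "0.08 0 0 0 0 0 0;0.08 0 0 0 0 0 0;0.08 0 0 0 0 0 0;0.08 0 0 0 0 0 0;0 0 0 0 0 0 0"

```text
clock: 11.6
tcp_pos: [0.5057, 0.1658, 0.0813]
ee_rot: [1.0, -0.017, 0.0, -0.0]
ft_force: [-0.4, 0.1, -1.0]
finger_gap: 0.0853
gripper_force: 0.3
```

```bash
cat >> look.py <<'E'
    im=f["image"].reshape(-1,3).astype(int)
    w=M[blue&(M[:,2]>138)&(M[:,2]<150)]
    for y in (160,190,215,230,245,270,300):
        q=w[abs(w[:,1]-y)<4]
        if len(q)>3:
            e=np.percentile(q[:,0],2);q=q[q[:,0]<e+8];print(y,"xedge",round(e,1),end="; ")
    print()
E
python3 look.py w8
```

```text
tcp m [-89.7 230.3  81.3] euler [-1.80e+02 -4.00e-02 -1.96e+00] [-0.4  0.1 -1. ]
mount [[0.001, -0.952, -0.306, 0.079], [1.0, 0.0, 0.002, 0.002], [-0.001, -0.306, 0.952, -0.164], [0.0, 0.0, 0.0, 1.0]]
walltop n 11098
tray -51.59925842285156 233.07113647460938 (56.5517578125, 180.98114013671875) 1.1014050245285034 z 141.57679286913032
runway [[-132.5, 173.8, 98.5], [-117.5, 250.0, 100.0], [-104.6, 365.8, 101.4]]
160 xedge -77.4; 190 xedge -77.7; 215 xedge -77.6; 230 xedge -77.5; 245 xedge -77.6; 270 xedge -78.0; 300 xedge -77.6;
```

Contact works: the tray is now aligned, with 12 mm left to the fence.

Call:
servo_tool:
  increments: "0.08 0 0 0 0 0 0;0.08 0 0 0 0 0 0;0.08 0 0 0 0 0 0;0.08 0 0 0 0 0 0;0.06 0 0 0 0 0 0;0.05 0 0 0 0 0 0;0.04 0 0 0 0 0 0;0 0 0 0 0 0 0"

```text
clock: 12.45
tcp_pos: [0.5172, 0.1655, 0.0813]
ee_rot: [1.0, -0.017, 0.0, -0.0]
ft_force: [-2.8, 0.6, 2.0]
finger_gap: 0.0855
gripper_force: 1.3
```

Call:
servo_tool:
  increments: "0.03 0 0 0 0 0 0;0.03 0 0 0 0 0 0;0 0 0 0 0 0 0"

```text
clock: 12.75
tcp_pos: [0.5186, 0.1654, 0.0813]
ee_rot: [1.0, -0.017, 0.0, -0.0]
ft_force: [-3.1, -0.2, 1.9]
finger_gap: 0.0853
gripper_force: 1.6
```

```bash
python3 look.py w9
```

```text
tcp m [-76.9 230.3  81.3] euler [-1.80e+02 -1.00e-02 -1.96e+00] [-3.1 -0.2  1.9]
mount [[0.001, -0.952, -0.306, 0.079], [1.0, 0.0, 0.002, 0.002], [-0.001, -0.306, 0.952, -0.164], [0.0, 0.0, 0.0, 1.0]]
walltop n 11096
tray -47.09145736694336 233.2435760498047 (55.61051559448242, 180.72036743164062) 6.530472755432129 z 141.5883676564709
runway [[-132.0, 169.6, 98.6], [-109.2, 244.0, 100.0], [-91.9, 366.4, 101.4]]
160 xedge -64.6; 190 xedge -64.8; 215 xedge -64.7; 230 xedge -64.7; 245 xedge -64.7; 270 xedge -65.0; 300 xedge -64.5;
```

Call:
servo_tool:
  increments: "0.03 0 0 0 0 0 0;0.03 0 0 0 0 0 0;0 0 0 0 0 0 0"

```text
clock: 13.1
tcp_pos: [0.5201, 0.1653, 0.0813]
ee_rot: [1.0, -0.017, 0.0, -0.0]
ft_force: [-2.4, 1.3, 2.0]
finger_gap: 0.0855
gripper_force: 1.5
```

Call:
servo_tool:
  increments: "0.03 0 0 0 0 0 0;0.03 0 0 0 0 0 0;0 0 0 0 0 0 0"

```text
clock: 13.4
tcp_pos: [0.521, 0.1653, 0.0812]
ee_rot: [1.0, -0.017, -0.001, 0.0]
ft_force: [-4.5, -1.1, 3.9]
finger_gap: 0.0852
gripper_force: 2.7
```

Call:
servo_tool:
  increments: "0.04 0 0 0 0 0 0;0.04 0 0 0 0 0 0;0 0 0 0 0 0 0"

```text
clock: 13.7
tcp_pos: [0.5209, 0.1653, 0.0809]
ee_rot: [1.0, -0.017, -0.003, 0.0]
ft_force: [-12.0, -1.4, 9.2]
finger_gap: 0.0852
gripper_force: 6.5
```

```bash
python3 look.py w10
```

```text
tcp m [-74.5 230.2  80.9] euler [179.96   0.31  -1.91] [-12.   -1.4   9.2]
mount [[0.001, -0.952, -0.306, 0.079], [1.0, 0.0, 0.002, 0.002], [-0.001, -0.306, 0.952, -0.164], [0.0, 0.0, 0.0, 1.0]]
walltop n 10936
tray -44.68136978149414 233.27508544921875 (52.72309112548828, 180.94969177246094) 5.9325079917907715 z 141.5811773864213
runway [[-131.9, 169.8, 98.6], [-107.8, 242.6, 100.0], [-89.8, 365.9, 101.4]]
160 xedge -62.0; 190 xedge -62.2; 215 xedge -62.1; 230 xedge -62.0; 245 xedge -62.1; 270 xedge -62.5; 300 xedge -62.0;
```

The tray is square against the fence, with the force rising to 12 N. Next I back off, lift, go round to the +y end and turn 90°.

Call:
servo_tool:
  increments: "-0.4 0 0 0 0 0 0;-0.4 0 -0.5 0 0 0 0;0 0 -1 0 0 0 0;0 0 -1 0 0 0 0;0 0 -0.8 0 0 0 0;0.45 -0.6 0 0 0 0 0;0.45 -0.8 0 0 0 0 0;0.45 -0.8 0 0 0 0 0;0.5 -0.8 0 0 0 0 0;0.5 -0.8 0 0 0 0 0;0.5 -0.7 0 0 0 0 0;0.5 -0.5 0 0 0 0 0"

```text
clock: 14.95
tcp_pos: [0.5924, 0.2892, 0.1638]
ee_rot: [1.0, -0.017, 0.001, -0.0]
ft_force: [-0.2, 0.9, 0.3]
finger_gap: 0.0854
gripper_force: 0.0
```

Call:
servo_tool:
  increments: "0 0 0 0 0 1 0;0 0 0 0 0 1 0;0 0 0 0 0 1 0;0 0 0 0 0 1 0;0 0 0 0 0 1 0;0 0 0 0 0 1 0;0 0 0 0 0 1 0;0 0 0 0 0 1 0;0 0 0 0 0 1 0;0 0 0 0 0 1 0;0 0 0 0 0 1 0;0 0 0 0 0 1 0"

```text
clock: 16.15
tcp_pos: [0.5929, 0.2848, 0.1638]
ee_rot: [0.801, -0.599, -0.002, -0.002]
ft_force: [0.3, 0.2, 0.2]
finger_gap: 0.0853
gripper_force: 0.0
```

Call:
servo_tool:
  increments: "0 0 0 0 0 1 0;0 0 0 0 0 1 0;0 0 0 0 0 1 0;0 0 0 0 0 0 0;0 0 0 0 0 0 0"

```text
clock: 16.65
tcp_pos: [0.6017, 0.2157, 0.158]
ee_rot: [0.74, -0.671, -0.038, -0.034]
ft_force: [-0.0, 0.6, -0.1]
finger_gap: 0.0851
gripper_force: 0.0
```

```bash
sed -i 's/X0=np.array(\[.588,/X0=np.array([.5909,/' look.py; python3 look.py w11; python3 -c "
from h import *
print(state()['joint_pos'])"
```

```text
tcp m [  1.7 283.1 158. ] euler [179.96   5.79 -84.37] [-0.   0.6 -0.1]
mount [[0.001, -0.952, -0.306, 0.081], [1.0, 0.001, -0.0, -0.001], [0.001, -0.306, 0.952, -0.164], [0.0, 0.0, 0.0, 1.0]]
walltop n 4938
tray -3.576984405517578 239.34225463867188 (166.36395263671875, 123.99311065673828) 89.7457046508789 z 141.55977435127193
fence [53.94057304 66.7761694  69.907664  ] [174.00485848 324.57694106] [-2.78584224e-02  7.30991501e+01]
runway [[-135.1, 150.9, 98.3], [-103.5, 244.9, 99.9], [61.9, 379.9, 101.7]]
160 xedge -64.8; 190 xedge -64.8; 215 xedge -64.7; 230 xedge -64.7; 245 xedge -64.6; 270 xedge -64.7; 300 xedge -61.3; 
[0.10507408 0.35266106 1.50348449 0.10530654 1.287082   3.11754876]
```

Joint 6 reached its range limit and the tool tilted, so I turn the other way and use the opposite finger face.

Call:
servo_tool:
  increments: "0 0 -0.4 0 0 -1 0;0 0 -0.4 0 0 -1 0;0 0 0 0 0 -1 0;0 0 0 0 0 -1 0;0 0 0 0 0 -1 0;0 0 0 0 0 -1 0;0 0 0 0 0 -1 0;0 0 0 0 0 -1 0;0 0 0 0 0 -1 0;0 0 0 0 0 -1 0;0 0 0 0 0 -1 0;0 0 0 0 0 -1 0"

```text
clock: 17.9
tcp_pos: [0.6014, 0.2159, 0.178]
ee_rot: [0.993, -0.104, -0.011, -0.049]
ft_force: [-0.7, -0.1, 0.8]
finger_gap: 0.0854
gripper_force: 0.0
```

```bash
cat > st.py <<'E'
from look import *
s=state();Rm=R.from_quat(s["ee_rot"])
print("m",tom(s["tcp_pos"][None])[0].round(1),s["joint_pos"].round(2),"\n",Rm.as_matrix().round(3),s["ft_force"].round(1))
import sys
if len(sys.argv)>1: # target heading (deg, of tool x in machine), tool tilted by pitch about machine y
    h=np.deg2rad(float(sys.argv[1]))+TH
    x=np.array([np.cos(h),np.sin(h),0]);z=np.array([0,0,-1.]);D=np.c_[x,np.cross(z,x),z]
    print("need rotvec deg (tool)",np.rad2deg((Rm.inv()*R.from_matrix(D)).as_rotvec()).round(2))
E
python3 st.py 90
```

```text
m [  1.4 283.3 178. ] [0.1  0.33 1.49 0.1  1.32 1.86] 
 [[ 0.978 -0.207 -0.011]
 [-0.205 -0.974  0.1  ]
 [-0.031 -0.096 -0.995]] [-0.7 -0.1  0.8]
need rotvec deg (tool) [ -5.6   -3.48 -99.97]
```

Call:
servo_tool:
  increments: "0 0 0 -0.055 -0.034 -0.98 0;0 0 0 -0.055 -0.034 -0.98 0;0 0 0 -0.055 -0.034 -0.98 0;0 0 0 -0.055 -0.034 -0.98 0;0 0 0 -0.055 -0.034 -0.98 0;0 0 0 -0.055 -0.034 -0.98 0;0 0 0 -0.055 -0.034 -0.98 0;0 0 0 -0.055 -0.034 -0.98 0;0 0 0 -0.055 -0.034 -0.98 0;0 0 0 -0.055 -0.034 -0.98 0;0 0 0 -0.055 -0.034 -0.98 0;0 0 0 -0.055 -0.034 -0.98 0"

```text
clock: 19.1
tcp_pos: [0.6014, 0.216, 0.178]
ee_rot: [0.871, 0.49, -0.004, -0.016]
ft_force: [-0.1, 0.4, 0.7]
finger_gap: 0.0855
gripper_force: 0.0
```

Call:
servo_tool:
  increments: "0 0 0 -0.055 -0.034 -0.98 0;0 0 0 -0.055 -0.034 -0.98 0;0 0 0 -0.055 -0.034 -0.98 0;0 0 0 -0.055 -0.034 -0.98 0;0 0 0 -0.055 -0.034 -0.98 0;1 0 0 0 0 0 0;1 0 0 0 0 0 0;0.9 0 0 0 0 0 0;0 0 0 0 0 0 0"

```text
clock: 20.0
tcp_pos: [0.6036, 0.291, 0.1779]
ee_rot: [0.719, 0.695, 0.0, -0.0]
ft_force: [0.4, -0.6, 0.8]
finger_gap: 0.0854
gripper_force: 0.0
```

```bash
python3 st.py 90; python3 look.py w12
```

```text
m [  1.1 358.5 177.9] [0.27 0.41 1.38 0.   1.35 0.31] 
 [[ 0.034  0.999 -0.   ]
 [ 0.999 -0.034  0.001]
 [ 0.001 -0.    -1.   ]] [ 0.4 -0.6  0.8]
need rotvec deg (tool) [-0.02 -0.06 -0.11]
tcp m [  1.1 358.5 177.9] euler [-1.7998e+02 -6.0000e-02  8.8050e+01] [ 0.4 -0.6  0.8]
mount [[0.001, -0.951, -0.309, 0.077], [1.0, 0.001, 0.001, 0.001], [-0.001, -0.309, 0.951, -0.164], [0.0, 0.0, 0.0, 1.0]]
walltop n 2430
tray 0.02584075927734375 272.0125732421875 (129.30270385742188, 102.72702026367188) 0.04118097946047783 z 141.95435204016655
fence [52.45111171 67.05374345 69.44048417] [214.88803058 379.72674046] [-9.43177208e-03  6.90805426e+01]
runway [[-134.3, 196.1, 98.2], [-52.6, 346.9, 100.2], [64.7, 380.1, 102.7]]
230 xedge -64.1; 245 xedge -64.3; 270 xedge -64.2; 300 xedge -64.1;
```

Call:
servo_tool:
  increments: "0 -0.2 0.8 0 0 0 0;0 0 1 0 0 0 0;0 0 1 0 0 0 0;0 0 0.7 0 0 0 0;0 0 0.38 0 0 0 0;-0.2 0 0 0 0 0 0;-0.3 0 0 0 0 0 0;-0.1 0 0 0 0 0 0;-0.08 0 0 0 0 0 0;-0.08 0 0 0 0 0 0;-0.08 0 0 0 0 0 0;-0.08 0 0 0 0 0 0"

```text
clock: 21.25
tcp_pos: [0.5988, 0.2648, 0.0818]
ee_rot: [0.721, 0.693, 0.001, -0.0]
ft_force: [0.9, 4.0, 3.8]
finger_gap: 0.0858
gripper_force: 2.0
```

Call:
servo_tool:
  increments: "-0.08 0 0 0 0 0 0;-0.08 0 0 0 0 0 0;-0.08 0 0 0 0 0 0;-0.08 0 0 0 0 0 0;-0.08 0 0 0 0 0 0;-0.08 0 0 0 0 0 0"

```text
clock: 21.85
tcp_pos: [0.5976, 0.2519, 0.0807]
ee_rot: [0.721, 0.693, -0.001, -0.001]
ft_force: [-0.2, 3.9, 2.4]
finger_gap: 0.0855
gripper_force: 1.9
```

```bash
python3 look.py w13
```

```text
tcp m [ -3.5 319.1  80.7] euler [-179.91    0.     87.75] [-0.2  3.9  2.4]
mount [[0.001, -0.951, -0.309, 0.077], [1.0, 0.001, 0.001, 0.001], [-0.001, -0.309, 0.951, -0.164], [0.0, 0.0, 0.0, 1.0]]
walltop n 3685
tray -2.682586669921875 304.44281005859375 (6.7744975090026855, 87.08158874511719) 89.58084106445312 z 141.6953932717681
fence [64.81681246 67.14953151 69.65714806] [310.73571722 380.1384729 ] [-4.21061692e-03  6.86499234e+01]
runway [[-132.0, 281.9, 98.5], [-33.6, 344.8, 100.2], [64.6, 380.4, 102.0]]
300 xedge -44.3;
```

View pics/w13.png

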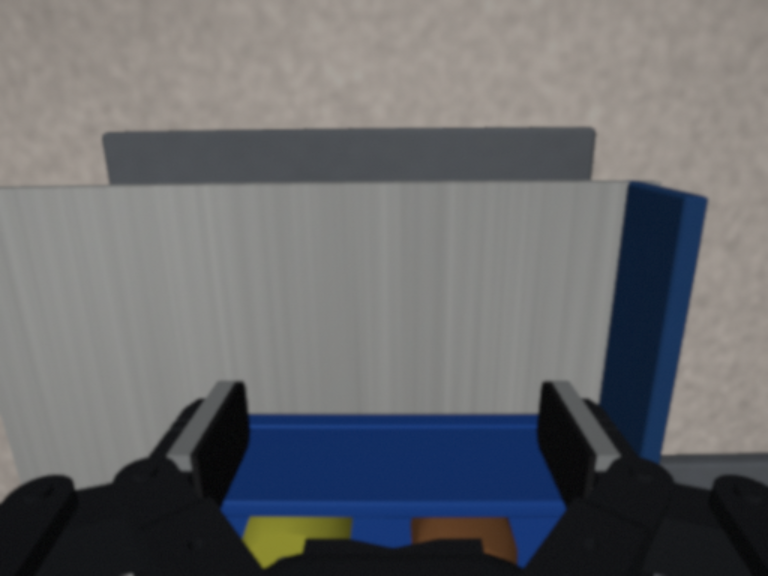

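The tray slides with its rear wall on the fingers, and I feel about 4 N. I continue along the fence.

Call:
servo_tool:
  increments: "-0.12 0 0 0 0 0 0;-0.16 0 0 0 0 0 0;-0.2 0 0 0 0 0 0;-0.2 0 0 0 0 0 0;-0.2 0 0 0 0 0 0;-0.2 0 0 0 0 0 0;-0.2 0 0 0 0 0 0;-0.2 0 0 0 0 0 0;-0.2 0 0 0 0 0 0;-0.2 0 0 0 0 0 0;-0.15 0 0 0 0 0 0;-0.1 0 0 0 0 0 0"

```text
clock: 23.1
tcp_pos: [0.5955, 0.1983, 0.0807]
ee_rot: [0.721, 0.693, -0.001, -0.0]
ft_force: [-0.8, 3.2, 0.6]
finger_gap: 0.0852
gripper_force: 1.3
```

```bash
python3 st.py 90; python3 - <<'E'
from look import *
f=grab_frame("top");P=cloud(f).reshape(-1,3);M=tom(P);C=f["image"].reshape(-1,3).astype(int)
b=(C[:,2]>C[:,0]+50)&(C[:,2]>C[:,1]+30)&(M[:,2]>138)&(M[:,2]<150)&(abs(M[:,0])<72)&(M[:,1]<340)
print(b.sum(),np.percentile(M[b],[1,99],axis=0).round(1))
for i in range(8):
    r=boxes_of(f,f"bead{i}")[:1]
    if r:
        e=r[0]["extent"];print(i,round(r[0]["p"],2),M.reshape(384,512,3)[int(e[1]),int(e[0])].round())
E
```

```text
m [ -3.9 265.5  80.7] [0.13 0.43 1.56 0.   1.15 0.17] 
 [[ 0.039  0.999 -0.002]
 [ 0.999 -0.039 -0.   ]
 [-0.    -0.002 -1.   ]] [-0.8  3.2  0.6]
need rotvec deg (tool) [-0.09  0.01 -0.42]
177 [[-69.7  72.3 139.2]
 [ 54.6 234.6 147.6]]
0 0.6 [-31. 104. 137.]
1 0.6 [-31. 104. 137.]
2 0.6 [-31. 104. 137.]
3 0.6 [-31. 104. 137.]
4 0.6 [-31. 104. 137.]
5 0.6 [-31. 104. 137.]
6 0.6 [-31. 104. 137.]
7 0.6 [-31. 104. 137.]
```

Call:
servo_tool:
  increments: "-0.15 0 0 0 0 -0.03 0;-0.2 0 0 0 0 -0.03 0;-0.24 0 0 0 0 0 0;-0.24 0 0 0 0 0 0;-0.24 0 0 0 0 0 0;-0.24 0 0 0 0 0 0;-0.24 0 0 0 0 0 0;-0.24 0 0 0 0 0 0;-0.24 0 0 0 0 0 0;-0.24 0 0 0 0 0 0;-0.24 0 0 0 0 0 0;-0.2 0 0 0 0 0 0"

```text
clock: 24.75
tcp_pos: [0.5934, 0.1307, 0.081]
ee_rot: [0.719, 0.695, -0.0, -0.0]
ft_force: [0.9, 2.9, 0.6]
finger_gap: 0.0854
gripper_force: 1.3
```

Call:
servo_tool:
  increments: "-0.2 0 0 0 0 0 0;-0.24 0 0 0 0 0 0;-0.24 0 0 0 0 0 0;-0.24 0 0 0 0 0 0;-0.24 0 0 0 0 0 0;-0.24 0 0 0 0 0 0;-0.24 0 0 0 0 0 0;-0.24 0 0 0 0 0 0;-0.24 0 0 0 0 0 0;-0.2 0 0 0 0 0 0;-0.12 0 0 0 0 0 0;-0.08 0 0 0 0 0 0"

```text
clock: 25.95
tcp_pos: [0.5912, 0.0678, 0.0807]
ee_rot: [0.719, 0.695, -0.001, -0.001]
ft_force: [-0.4, 4.0, 1.1]
finger_gap: 0.0854
gripper_force: 1.8
```

```bash
python3 st.py 90; python3 look.py w14
```

```text
m [ -4.1 134.9  80.7] [-0.08  0.37  1.65 -0.    1.12 -0.05] 
 [[ 0.033  0.999 -0.002]
 [ 0.999 -0.033 -0.   ]
 [-0.    -0.002 -1.   ]] [-0.4  4.   1.1]
need rotvec deg (tool) [-0.09  0.01 -0.06]
tcp m [ -4.1 134.9  80.7] euler [-1.7991e+02  1.0000e-02  8.8100e+01] [-0.4  4.   1.1]
mount [[0.001, -0.951, -0.309, 0.077], [1.0, 0.001, 0.001, 0.001], [-0.001, -0.309, 0.951, -0.164], [0.0, 0.0, 0.0, 1.0]]
walltop n 3818
tray -3.243419647216797 119.82615661621094 (7.549298286437988, 87.14480590820312) 89.99848937988281 z 141.8472372176511
fence [65.04195856 67.37946656 69.83129619] [127.58856961 236.50594963] [-6.23442628e-04  6.75038042e+01]
runway [[-120.8, 150.6, 98.4], [-23.6, 202.0, 100.1], [64.9, 243.2, 102.9]]
```

Call:
servo_tool:
  increments: "-0.12 0 0 0 0 0 0;-0.12 0 0 0 0 0 0;-0.12 0 0 0 0 0 0;-0.12 0 0 0 0 0 0;-0.12 0 0 0 0 0 0;-0.12 0 0 0 0 0 0;-0.12 0 0 0 0 0 0;-0.1 0 0 0 0 0 0;-0.08 0 0 0 0 0 0;-0.06 0 0 0 0 0 0;-0.06 0 0 0 0 0 0"

```text
clock: 27.1
tcp_pos: [0.5902, 0.0395, 0.0807]
ee_rot: [0.719, 0.695, -0.001, -0.001]
ft_force: [-0.3, 2.5, -1.4]
finger_gap: 0.0853
gripper_force: 0.9
```

Call:
servo_tool:
  increments: "-0.06 0 0 0 0 0 0;-0.04 0 0 0 0 0 0;-0.04 0 0 0 0 0 0;0 0 0 0 0 0 0"

```text
clock: 27.5
tcp_pos: [0.5902, 0.0364, 0.0808]
ee_rot: [0.719, 0.695, -0.0, -0.001]
ft_force: [-0.0, 2.3, -1.1]
finger_gap: 0.0855
gripper_force: 1.4
```

```bash
python3 st.py 90
```

```text
m [ -4.1 103.5  80.8] [-0.14  0.36  1.66  0.    1.12 -0.11] 
 [[ 0.033  0.999 -0.001]
 [ 0.999 -0.033  0.   ]
 [ 0.    -0.001 -1.   ]] [-0.   2.3 -1.1]
need rotvec deg (tool) [-0.08 -0.02 -0.04]
```

Call:
servo_tool:
  increments: "-0.04 0 0 0 0 0 0;-0.04 0 0 0 0 0 0;0 0 0 0 0 0 0"

```text
clock: 27.8
tcp_pos: [0.5899, 0.0364, 0.0808]
ee_rot: [0.718, 0.696, 0.0, -0.002]
ft_force: [-0.5, 10.0, 0.3]
finger_gap: 0.0854
gripper_force: 5.2
```

Call:
servo_tool:
  increments: "-0.03 0 0 0 0 0 0;-0.03 0 0 0 0 0 0;0 0 0 0 0 0 0"

```text
clock: 28.1
tcp_pos: [0.5899, 0.0364, 0.0809]
ee_rot: [0.718, 0.696, 0.001, -0.002]
ft_force: [0.5, 15.4, 0.1]
finger_gap: 0.0855
gripper_force: 8.0
```

Call:
servo_tool:
  increments: "-0.03 0 0 0 0 0 0;-0.03 0 0 0 0 0 0;0 0 0 0 0 0 0"

```text
clock: 28.4
tcp_pos: [0.5898, 0.0364, 0.0809]
ee_rot: [0.718, 0.696, 0.002, -0.003]
ft_force: [0.9, 21.4, 0.7]
finger_gap: 0.0855
gripper_force: 10.9
```

The force rises at a hard stop, with TCP y 103 against the 102 expected. I back off, rise and inspect.

Call:
servo_tool:
  increments: "0.3 0 0 0 0 0 0;0.4 0 0 0 0 0 0;0 0 -1 0 0 0 0;0 0 -1 0 0 0 0;0 0 -1 0 0 0 0;0 0 -1 0 0 0 0;-0.3 0 -1 0 0 0 0;-1 0 -1 0 0 0 0;-1 0 -1 0 0 0 0;-1 0 -1 0 0 0 0;-1 0 -0.5 0 0 0 0;0 0 0 0 0 0 0"

```text
clock: 29.6
tcp_pos: [0.5886, -0.0624, 0.2964]
ee_rot: [0.72, 0.694, 0.0, 0.002]
ft_force: [-0.3, 0.8, 0.3]
finger_gap: 0.0854
gripper_force: 0.0
```

```bash
python3 look.py w15; python3 - <<'E'
import numpy as np
d=np.load("w.npz");M=d["M"];C=d["im"].astype(int)
b=(C[...,2]>C[...,0]+40)&(C[...,2]>C[...,1]+25)
w=M[b&(M[...,2]>137)&(M[...,2]<148)]
for x in (-40,-20,0,20,40):
    q=w[abs(w[:,0]-x)<4];print(x,np.percentile(q[:,1],[2,98]).round(1) if len(q) else 0)
w=M[(M[...,2]>120)&(M[...,2]<133)&(abs(M[...,0])<50)&(M[...,1]<-80)&(M[...,1]>-140)];print("endstop",len(w),np.percentile(w,[2,98],axis=0).round(1) if len(w) else "")
E
```

```text
tcp m [ -2.5   4.7 296.4] euler [179.79   0.19  87.89] [-0.3  0.8  0.3]
mount [[0.001, -0.951, -0.309, 0.077], [1.0, 0.001, 0.001, 0.001], [-0.001, -0.309, 0.951, -0.164], [0.0, 0.0, 0.0, 1.0]]
walltop n 2200
tray -1.9993515014648438 0.3259124755859375 (129.1129913330078, 179.8484344482422) 0.22410257160663605 z 140.94529822167326
fence [50.95370844 66.14480087 75.00135378] [-139.25367195  151.19318718] [1.93873008e-02 6.46183984e+01]
runway [[-134.5, 150.0, 98.0], [-37.4, 154.5, 100.0], [64.8, 159.3, 102.1]]

-40 [-88.4  89.8]
-20 [-88.8  89.7]
0 [-88.9  89.6]
20 [-88.8  89.5]
40 [-88.8  90.3]
endstop 848 [[ -46.2 -139.1  120.4]
 [  49.2  -83.6  132.6]]
```

View pics/w15.png

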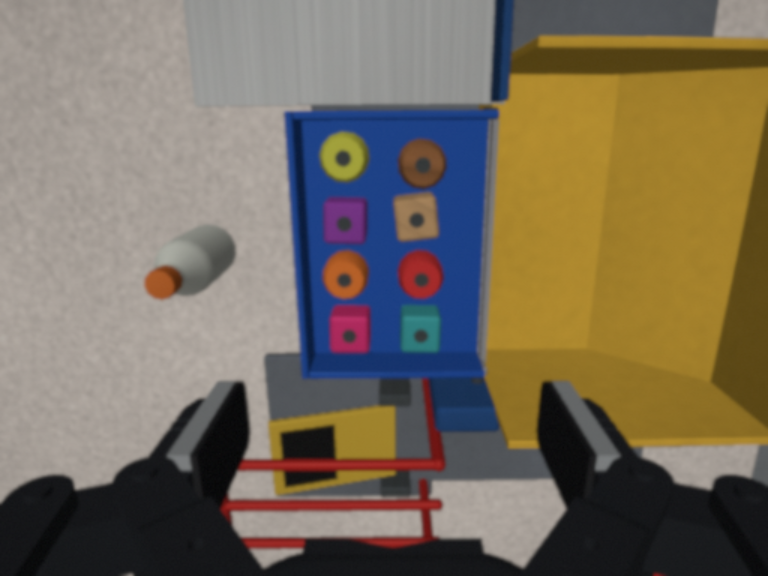

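The tray is home: centre (-2, 0), walls at y -89 and 90. All 8 beads are aboard, at (320–445, 135–350). Next I go to the pedal, shutting the fingers and turning to heading 0 before tilting.

Call:
servo_tool:
  increments: "-0.9 -0.85 0 0 0 0 255;-1 -0.95 0 0 0 0 255;-1 -0.95 0 0 0 0 255;-1 -0.95 0 0 0 0 255;-1 -0.95 0 0 0 0 255;-1 -0.95 0 0 0 0 255;-1 -0.95 0 0 0 0 255;-1 -0.95 0 0 0 0 255;-0.9 -0.5 0 0 0 0 255;0 0 0 0 0 1 255;0 0 0 0 0 1 255;0 0 0 0 0 1 255"

```text
clock: 30.85
tcp_pos: [0.3801, -0.2713, 0.2926]
ee_rot: [0.82, 0.573, -0.001, -0.001]
ft_force: [-0.1, -0.3, -0.1]
finger_gap: -0.0
gripper_force: 0.0
```

Call:
servo_tool:
  increments: "0 0 0 0 0 1 255;0 0 0 0 0 1 255;0 0 0 0 0 1 255;0 0 0 0 0 1 255;0 0 0 0 0 1 255;0 0 0 0 0 1 255;0 0 0 0 0 1 255;0 0 0 0 0 1 255;0 0 0 0 0 1 255;0 0 0 0 0 1 255;0 0 0 0 0 1 255;0 0 0 0 0 1 255"

```text
clock: 32.05
tcp_pos: [0.3803, -0.2709, 0.2925]
ee_rot: [1.0, -0.018, -0.001, -0.001]
ft_force: [0.2, 0.4, 0.1]
finger_gap: 0.0002
gripper_force: 0.0
```

Call:
servo_tool:
  increments: "0 0 0 0 1 0 255;0 0 0 0 1 0 255;0 0 0 0 1 0 255;0 0 0 0 1 0 255;0 0 0 0 1 0 255;0 0 0 0 1 0 255;0 0 0 0 1 0 255;0 0 0 0 1 0 255;0 0 0 0 1 0 255;0 0 0 0 0.17 0 255;0 0 0 0 0 0 255"

```text
clock: 33.15
tcp_pos: [0.38, -0.2718, 0.2925]
ee_rot: [0.888, -0.016, 0.46, 0.007]
ft_force: [0.6, -0.2, -0.3]
finger_gap: 0.0002
gripper_force: 0.0
```

```bash
cat > ped.py <<'E'
import sys
from look import *
s=state();Rm=R.from_quat(s["ee_rot"]).as_matrix();Z=R.from_euler("z",TH).as_matrix()
A=Z.T@Rm;p=tom(s["tcp_pos"][None])[0]
t=np.deg2rad(55);D=np.c_[[np.cos(t),0,np.sin(t)],[0,-1,0],[np.sin(t),0,-np.cos(t)]]
print("tcp m",p.round(1),"K",(p+A@[-11,0,-26]).round(1),"j",s["joint_pos"].round(2),"F",s["ft_force"].round(1));print(A.round(3))
print("rot need units",(np.rad2deg(R.from_matrix(A.T@D).as_rotvec())/6).round(3))
if len(sys.argv)>3:
    k=np.array([float(v) for v in sys.argv[1:4]]);T=k-D@[-11,0,-26]
    print("target tcp",T.round(1),"tool units after rot",(D.T@(T-p)/25).round(2))
E
python3 ped.py -150 -215 78
```

```text
tcp m [-204.2 -211.2  292.5] K [-231.8 -211.2  298.5] j [-1.64 -0.54  2.34  0.96  1.47 -0.2 ] F [ 0.6 -0.2 -0.3]
[[ 0.576 -0.002  0.818]
 [-0.004 -1.    -0.   ]
 [ 0.818 -0.003 -0.576]]
rot need units [ 0.001  0.026 -0.036]
target tcp [-122.4 -215.    72.1] tool units after rot [-5.35  0.15  7.74]
```

Call:
servo_tool:
  increments: "-0.8 0.02 0.56 0 0 -0.03 255;-0.8 0.02 0.56 0 0 0 255;-0.8 0.02 0.56 0 0 0 255;-0.8 0.02 0.56 0 0 0 255;-0.8 0.02 0.56 0 0 0 255;-0.8 0.02 0.56 0 0 0 255;-0.8 0.02 0.56 0 0 0 255;-0.8 0.01 0.56 0 0 0 255;-0.8 0 0.56 0 0 0 255;0 0 0 0 0 0 255"

```text
clock: 34.15
tcp_pos: [0.3804, -0.2743, 0.0715]
ee_rot: [0.888, -0.013, 0.46, 0.005]
ft_force: [-0.5, 0.2, 0.2]
finger_gap: 0.0002
gripper_force: 0.0
```

```bash
python3 ped.py -106 -215 76; python3 -c "
from h import *
save(grab_frame('wrist'),'w16');save(grab_frame('side'),'s2')"
```

```text
tcp m [-203.7 -213.7   71.5] K [-231.3 -213.9   77.5] j [-1.63  0.13  2.45  1.18  1.08 -0.91] F [-0.5  0.2  0.2]
[[ 0.576  0.004  0.817]
 [-0.001 -1.     0.006]
 [ 0.817 -0.004 -0.576]]
rot need units [-0.056  0.031 -0.011]
target tcp [ -78.4 -215.    70.1] tool units after rot [2.83 0.05 4.14]
```

View pics/w16.png

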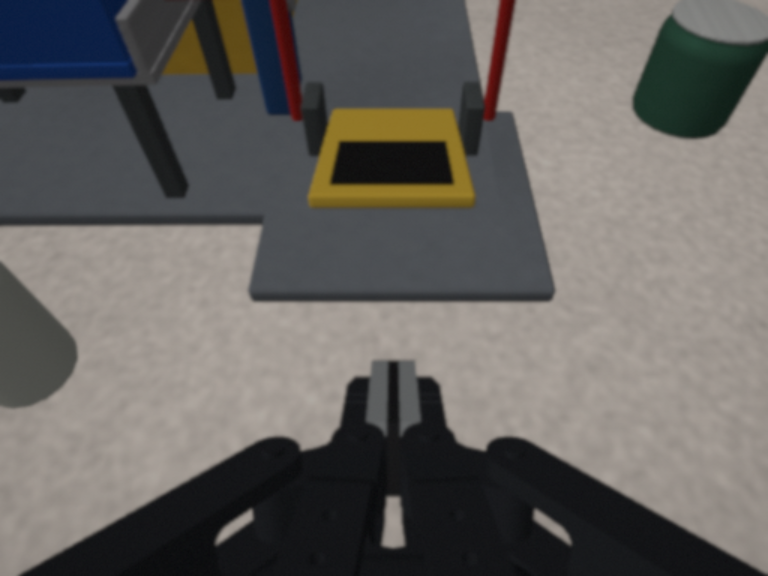

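The fingers point straight at the pedal's midline (column 391). The pad is at (330–452, 142–185) and the guard is out of the way above. I go in horizontally.

Call:
servo_tool:
  increments: "0.4 0.01 0.59 0 0 0 255;0.4 0.01 0.59 0 0 0 255;0.4 0.01 0.59 0 0 0 255;0.4 0.01 0.59 0 0 0 255;0.4 0.01 0.59 0 0 0 255;0.4 0 0.59 0 0 0 255;0.4 0 0.59 0 0 0 255;0 0 0 0 0 0 255"

```text
clock: 35.05
tcp_pos: [0.5069, -0.2821, 0.075]
ee_rot: [0.886, -0.011, 0.463, 0.01]
ft_force: [0.0, 0.4, 0.3]
finger_gap: -0.0001
gripper_force: 0.0
```

```bash
python3 ped.py -104 -215 64; python3 -c "
from h import *
save(grab_frame('wrist'),'w17')"
```

```text
tcp m [ -77.  -217.5   75. ] K [-104.6 -217.5   80.9] j [-1.22  0.24  2.28  1.47  0.87 -0.8 ] F [0.  0.4 0.3]
[[ 0.572  0.005  0.82 ]
 [ 0.009 -1.    -0.001]
 [ 0.82   0.007 -0.572]]
rot need units [ 0.005 -0.02   0.083]
target tcp [ -76.4 -215.    58.1] tool units after rot [-0.54 -0.1   0.41]
```

View pics/w17.png

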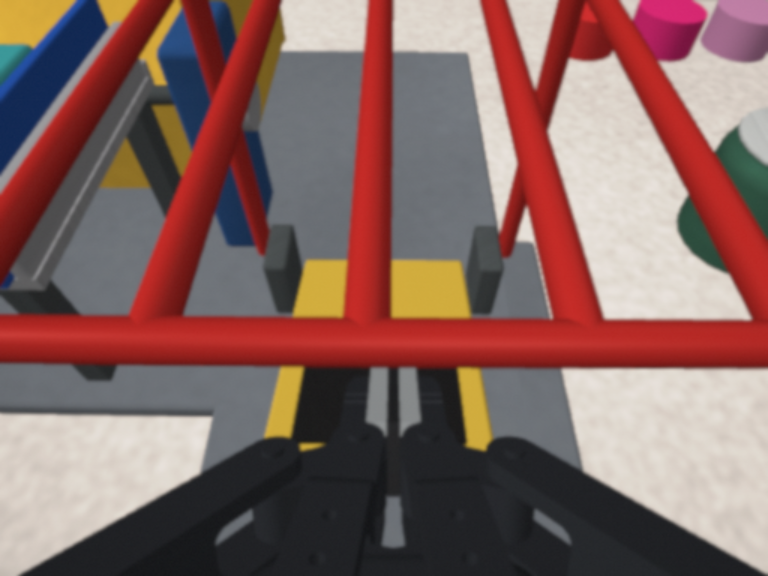

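The shut fingers are over the black pad, just beneath the front bar (row 340) and clear of it. I press straight down.

Call:
servo_tool:
  increments: "-0.2 -0.05 0.14 0 0 0 255;-0.13 0 0.09 0 0 0 255;-0.13 0 0.09 0 0 0 255;-0.1 0 0.07 0 0 0 255;-0.1 0 0.07 0 0 0 255;-0.1 0 0.07 0 0 0 255"

```text
clock: 35.7
tcp_pos: [0.5052, -0.2815, 0.0509]
ee_rot: [0.886, -0.013, 0.464, 0.009]
ft_force: [-6.6, 1.9, 17.5]
finger_gap: -0.0002
gripper_force: 8.1
```

```bash
python3 ped.py -106 -215 24
```

```text
tcp m [ -78.8 -216.9   50.9] K [-106.4 -216.9   56.6] j [-1.22  0.32  2.27  1.53  0.87 -0.89] F [-6.6  1.9 17.5]
[[ 0.57   0.     0.822]
 [ 0.003 -1.    -0.002]
 [ 0.822  0.003 -0.57 ]]
rot need units [ 0.015 -0.043  0.026]
target tcp [ -78.4 -215.    18.1] tool units after rot [-1.06 -0.08  0.76]
```

Call:
servo_tool:
  increments: "-0.1 0 0.07 0 0 0 255;-0.1 0 0.07 0 0 0 255;-0.1 0 0.07 0 0 0 255;-0.1 0 0.07 0 0 0 255;-0.1 0 0.07 0 0 0 255;-0.1 0 0.07 0 0 0 255;-0.1 0 0.07 0 0 0 255;-0.1 0 0.07 0 0 0 255;-0.1 0 0.07 0 0 0 255"

```text
clock: 36.6
tcp_pos: [0.5045, -0.2817, 0.0224]
ee_rot: [0.886, -0.014, 0.463, 0.009]
ft_force: [-5.3, -0.9, 11.4]
finger_gap: -0.0
gripper_force: 5.8
```

```bash
python3 ped.py -106 -215 22
```

```text
tcp m [ -79.5 -217.2   22.4] K [-107.1 -217.2   28.2] j [-1.22  0.41  2.26  1.59  0.86 -0.99] F [-5.3 -0.9 11.4]
[[ 0.572 -0.001  0.82 ]
 [ 0.002 -1.    -0.003]
 [ 0.82   0.003 -0.572]]
rot need units [ 0.024 -0.02   0.019]
target tcp [ -78.4 -215.    16.1] tool units after rot [-0.18 -0.09  0.18]
```

Call:
servo_tool:
  increments: "-0.1 0 0.07 0 0 0 255;-0.08 0 0.06 0 0 0 255;-0.06 0 0.04 0 0 0 255;0 0 0 0 0 0 255"

```text
clock: 37.0
tcp_pos: [0.5052, -0.2818, 0.0165]
ee_rot: [0.886, -0.014, 0.464, 0.009]
ft_force: [-14.9, 1.9, 25.3]
finger_gap: 0.0001
gripper_force: 13.7
```

```bash
python3 ped.py -106 -215 22; python3 -c "
from h import *
save(grab_frame('side'),'s3')
b=boxes_of(grab_frame('top'),'tray');print(b[:1])"
```

```text
tcp m [ -78.8 -217.3   16.5] K [-106.4 -217.3   22.3] j [-1.22  0.43  2.25  1.61  0.87 -1.01] F [-14.9   1.9  25.3]
[[ 0.569 -0.     0.823]
 [ 0.002 -1.    -0.002]
 [ 0.823  0.003 -0.569]]
rot need units [ 0.02  -0.057  0.021]
target tcp [ -78.4 -215.    16.1] tool units after rot [-0.01 -0.09  0.02]
[{'extent': [281.9, 171.3, 68.8, 28.8], 'p': 0.91}]
```

The picture budget is used up, so I check the rest by numbers. I press slightly more and hold.

Call:
servo_tool:
  increments: "-0.03 0 0.02 0 0 0 255;0 0 0 0 0 0 255;0 0 0 0 0 0 255;0 0 0 0 0 0 255;0 0 0 0 0 0 255;0 0 0 0 0 0 255"

```text
clock: 37.75
tcp_pos: [0.5053, -0.2819, 0.0163]
ee_rot: [0.885, -0.014, 0.465, 0.009]
ft_force: [-16.8, 3.6, 30.6]
finger_gap: -0.0001
gripper_force: 16.5
```

```bash
cat > chk.py <<'E'
from look import *
f=grab_frame("top");M=tom(cloud(f).reshape(-1,3));C=f["image"].reshape(-1,3).astype(int)
b=(C[:,2]>C[:,0]+50)&(C[:,2]>C[:,1]+30)&(abs(M[:,1])<70)&(M[:,2]>60)&(M[:,0]<140)&(M[:,0]>-80)
q=M[b];print("tray blue",len(q),np.percentile(q,[2,50,98],axis=0).round(0).tolist())
c=np.median(q,0)
for _ in range(5):
    p=np.polyfit(q[:,0],q[:,2],1);r=q[:,2]-np.polyval(p,q[:,0]);q=q[abs(r)<max(6,1.5*np.std(r))]
print("angle",np.arctan(-p[0]).round(3))
I=M.reshape(384,512,3);seen=[]
for i in range(8):
    for r in boxes_of(f,f"bead{i}")[:1]: e=r["extent"];print(i,round(r["p"],2),I[int(e[1]),int(e[0])].round())
# coloured (non-yellow, non-blue) blobs: hopper and tray
im=f["image"];hsv=cv2.cvtColor(im,cv2.COLOR_RGB2HSV).astype(int)
for nm,x0,x1 in (("hopper",75,262),("cradle",-70,75)):
    rg=(I[...,0]>x0)&(I[...,0]<x1)&(abs(I[...,1])<115)&(I[...,2]>20)&(I[...,2]<170)
    h=hsv[...,0];base=((h>18)&(h<32))|((h>100)&(h<126)&(hsv[...,1]>120))|(hsv[...,1]<60)
    n,l,st,ce=cv2.connectedComponentsWithStats((rg&~base).astype(np.uint8))
    for k in range(1,n):
        if st[k,4]>=12: u,v=ce[k].astype(int);print(nm,st[k,4],I[v,u].round(),im[v,u])
E
python3 chk.py; python3 ped.py
```

```text
tray blue 932 [[12.0, -67.0, 107.0], [32.0, 1.0, 220.0], [77.0, 67.0, 231.0]]
angle -0.499
0 0.65 [158.  39.  60.]
1 0.65 [158.  39.  60.]
2 0.65 [158.  39.  60.]
3 0.65 [158.  39.  60.]
4 0.65 [158.  39.  60.]
5 0.65 [158.  39.  60.]
6 0.65 [158.  39.  60.]
7 0.65 [158.  39.  60.]
hopper 86 [162.  36.  56.] [123  99  71]
hopper 300 [133.   2.  29.] [129 103  39]
hopper 95 [161. -65.  58.] [ 40  98 101]
hopper 92 [138.  99.  62.] [83 55 36]
hopper 104 [123. -54.  60.] [56 38 43]
tcp m [ -78.7 -217.3   16.3] K [-106.3 -217.3   22. ] j [-1.22  0.44  2.25  1.61  0.87 -1.02] F [-18.3   4.7  30.8]
[[ 0.568 -0.     0.823]
 [ 0.003 -1.    -0.002]
 [ 0.823  0.003 -0.568]]
rot need units [ 0.021 -0.067  0.026]
```

The near wall top is at z 231, which matches a full 1.04 rad tip, and the beads are in the hopper. I release the pedal gradually.

Call:
servo_tool:
  increments: "0.1 0 -0.07 0 0 0 255;0.13 0 -0.09 0 0 0 255;0.13 0 -0.09 0 0 0 255;0.13 0 -0.09 0 0 0 255;0.13 0 -0.09 0 0 0 255;0.13 0 -0.09 0 0 0 255;0.13 0 -0.09 0 0 0 255;0.13 0 -0.09 0 0 0 255;0.13 0 -0.09 0 0 0 255;0.13 0 -0.09 0 0 0 255;0.13 0 -0.09 0 0 0 255;0.13 0 -0.09 0 0 0 255"

```text
clock: 39.4
tcp_pos: [0.5052, -0.2815, 0.0609]
ee_rot: [0.886, -0.013, 0.463, 0.009]
ft_force: [-0.6, -0.2, 0.8]
finger_gap: -0.0002
gripper_force: 0.0
```

```bash
python3 ped.py
```

```text
tcp m [ -78.7 -217.    60.9] K [-106.3 -217.    66.8] j [-1.22  0.29  2.28  1.5   0.87 -0.85] F [-0.6 -0.2  0.8]
[[ 0.572  0.     0.82 ]
 [ 0.003 -1.    -0.002]
 [ 0.82   0.003 -0.572]]
rot need units [ 0.017 -0.019  0.028]
```

Free of the pedal. I raise a few mm more, then withdraw along -x and check.

Call:
servo_tool:
  increments: "0.2 0 -0.13 0 0 0 255;-0.3 0 -0.49 0 0 0 255;-0.4 0 -0.59 0 0 0 255;-0.4 0 -0.59 0 0 0 255;-0.4 0 -0.59 0 0 0 255;-0.4 0 -0.59 0 0 0 255;-0.4 0 -0.59 0 0 0 255;-0.4 0 -0.59 0 0 0 255;0.3 0 -0.3 0 0 0 255;0.6 0 -0.5 0 0 0 255;0 0 0 0 0 0 255;0 0 0 0 0 0 255"

```text
clock: 40.6
tcp_pos: [0.38, -0.2765, 0.0978]
ee_rot: [0.887, -0.013, 0.461, 0.009]
ft_force: [-0.0, 0.4, -0.3]
finger_gap: 0.0001
gripper_force: 0.0
```

```bash
python3 chk.py; python3 ped.py; python3 - <<'E'
from look import *
f=grab_frame("top");M=tom(cloud(f).reshape(-1,3));C=f["image"].reshape(-1,3).astype(int)
b=(C[:,2]>C[:,0]+50)&(C[:,2]>C[:,1]+30)&(abs(M[:,1])<100)&(M[:,0]<75)&(M[:,0]>-80)
w=M[b&(M[:,2]>136)&(M[:,2]<150)];print("tray",cv2.minAreaRect(w[:,:2].astype(np.float32)),np.median(w[:,2]))
fl=M[b&(abs(M[:,1])<70)&(abs(M[:,0])<50)];print("floor z",np.median(fl[:,2]),len(fl),fl[:,2].max())
y=(C[:,0]>C[:,2]+60)&(C[:,1]>C[:,2]+40)&(abs(M[:,1]+215)<38)&(M[:,0]<-50)&(M[:,0]>-125)&(M[:,2]<100)
if y.sum(): print("pedal",np.polyfit(M[y][:,0],M[y][:,2],1),np.percentile(M[y],[2,98],axis=0))
f2=grab_frame("side")
for l in("cone","glue","tin"):
  for g in (f,f2):
    r=boxes_of(g,l)[:1]
    if r: e=r[0]["extent"];print(l,np.round(e),cloud(g)[int(e[1]),int(e[0])].round(3))
np.savez("t.npz",M=M,C=C)
E
```

```text
tray blue 2161 [[-64.0, -67.0, 105.0], [-2.0, -0.0, 109.0], [61.0, 67.0, 142.0]]
angle 0.001
0 0.62 [129. 104.  62.]
1 0.62 [129. 104.  62.]
2 0.62 [129. 104.  62.]
3 0.62 [129. 104.  62.]
4 0.62 [129. 104.  62.]
5 0.62 [129. 104.  62.]
6 0.62 [129. 104.  62.]
7 0.62 [129. 104.  62.]
hopper 84 [162.  36.  56.] [118  97  68]
hopper 301 [132.   2.  33.] [128 102  37]
hopper 97 [162. -65.  57.] [ 40  98 100]
hopper 85 [135. 102.  62.] [81 52 29]
hopper 105 [123. -54.  58.] [60 43 50]
tcp m [-203.7 -215.5   97.8] K [-231.3 -215.5  103.7] j [-1.63  0.02  2.45  1.14  1.12 -0.82] F [ 0.1 -0.  -0.1]
[[ 0.574  0.001  0.819]
 [ 0.002 -1.    -0.   ]
 [ 0.819  0.002 -0.574]]
rot need units [0.    0.01  0.022]
tray ((-2.1378402709960938, 0.16551971435546875), (179.54135131835938, 128.41307067871094), 89.83889770507812) 142.4189351438024
floor z 108.55491054382883 1692 115.05171213506871
pedal [-0.25825597 39.17842773] [[-117.37526053 -252.67754683   50.64046112]
 [ -51.13617667 -177.41817327   71.45940553]]
cone [345. 219.  28.  38.] [ 0.521 -0.242  0.17 ]
cone [243. 324.  25.  45.] [0.545 0.492 0.073]
glue [284. 252.  18.  17.] [ 0.426 -0.085  0.118]
glue [299. 206.  14.  28.] [ 0.425 -0.071  0.062]
tin [419. 189.  33.  28.] [ 0.621 -0.487  0.075]
tin [257. 155.  12.  17.] [ 0.616 -0.344  0.111]
```

```bash
python3 - <<'E'
import numpy as np,cv2
d=np.load("t.npz");M=d["M"].reshape(384,512,3)
m=((M[...,0]>78)&(M[...,0]<190)&(abs(M[...,1])<118)&(M[...,2]>48)&(M[...,2]<75)).astype(np.uint8)
n,l,st,ce=cv2.connectedComponentsWithStats(cv2.erode(m,np.ones((3,3))))
for k in range(1,n): u,v=ce[k].astype(int);print(st[k,4],M[v,u].round())
# anything new on bench between cradle and surroundings
b=(M[...,2]>12)&(M[...,2]<45)&(M[...,0]>-200)&(M[...,0]<330)&(abs(M[...,1])<200)&~((M[...,0]>70)&(M[...,0]<265)&(abs(M[...,1])<125))
n,l,st,ce=cv2.connectedComponentsWithStats(b.astype(np.uint8))
for k in range(1,n):
    if st[k,4]>25: u,v=ce[k].astype(int);print("bench",st[k,4],M[v,u].round())
E
```

```text
49 [160.  36.  63.]
53 [161. -65.  59.]
42 [151.  -1.  60.]
53 [136. 102.  59.]
49 [124.  22.  60.]
39 [115.  61.  63.]
49 [123. -57.  59.]
54 [107. -12.  62.]
bench 558 [176. 169.  11.]
bench 628 [ 135. -180.   10.]
bench 583 [ -33. -141.   12.]
bench 74 [-66.  50.   7.]
bench 43 [-65. -74.  12.]
```

All eight beads are in the hopper, the tray is home and level, and the pedal is up.

```bash
python3 -c "
from cell import *
print(job_done())"
```

```text
the job is handed in; nothing more can be done
None
```

The job is handed in: all eight beads measured in the hopper, the empty tray level and home in the cradle, the pedal back up and the robot clear, but the hand-in returned no verdict, I read the cone and tin from only one camera at the end, and I viewed 11 pictures, one over the limit of 10.

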